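Release and take out the locked nut bin

ROBOT

A 6-joint arm with a two-finger parallel gripper is mounted at the origin on a cart in front of the work surface, level with it; the furniture and walls round the work are solid. World frame = base frame: x ahead of the robot, y to its left, z up, the work surface at z = 0. Lengths are in mm, angles in rad, forces in N, time in s.
With the tool pointing down it reaches from about 425 to 950 mm from the base axis. Payload 14.7 kg.
Tool frame: the origin (TCP) lies where the fingers leave the gripper's body, on its centre line; the fingertips stand 73 mm ahead of it and the grasp point (between the pads) lies 54 mm ahead of it; z points along the fingers, y is the direction in which the jaws open and shut (so a half turn about z gives the same grasp; the last joint's range is limited). The gripper opens to 85 mm and grips with 20 to 120 N. Pads are 22 mm wide; open, the fingers measure 114 mm over their backs; the gripper's body (76 mm by 85 mm) begins 54 mm behind the grasp point. The pads swing forward as they close: fully open they stand 13 mm farther back than shut.
Start: joints at [-1.282, 0.48, 1.596, -0, 1.065, -0.047], TCP at [214.207, -613.684, 303.897] pointing down, gripper open.
Joint ranges: [-2.75, 2.75], [-0.82, 2.05], [0.23, 2.67], [-1.56, 4.7], [0.09, 2.69], [-2.92, 2.92]. Speed limits (rad/s): [1.89, 1.89, 2.39, 3.01, 3.01, 3.01].

INTERFACE

Orientations are given as a 3x3 rotation matrix whose columns are the frame's x, y, z axes.
In Python, from cell import monitor, eyes, robot, models gives the robot as it stands.
- The arm moves only by the shell command python3 -m jog 'ROWS' [FORCE]. ROWS is JSON, a list of rows, each an object of numbers: "ax", "ay", "az": the turn, a rotation vector about the tool's x, y, z in rad; "x", "y", "z": the shift along the tool's x, y, z in m; "hand": the opening, from 0 (shut) to 1 (fully open). A call has 1 to 5 rows; each row shifts and turns the commanded pose from where the row before left it, along the tool's axes as they then stand; what a row does not reach is not made up. A row lasts 1/10 s, in which the tool goes at most 50 mm and 8.59 degrees, less where a joint would pass 70% of its speed; a pose out of reach is approached as far as the arm can. A call with a gripper value outside its range is refused whole. The fingers move at their own pace and stop on an object; FORCE is the grip in N (left out, the last holds). Time passes only in rows, so rows that do not move let the fingers close. It gives the time, the measured TCP pose, the force and the opening at its end, in the units of the state.
- monitor.get_obs(): the state, without advancing time (a new reading comes with each control period).
- eyes.snapshot(name): name is "scene" or "top"; returns a dict with "pixels" (384x512x3 uint8, red, green, blue), "intrinsics" (3x3 intrinsics, pixels), "k1" (the pictures are not rectified: a ray, as slopes to the right and down, at radius r is drawn at 1 + k1 r^2 times it, then the intrinsics apply), "rvec" (rotation vector, rad) and "tvec" (3), from world to camera coordinates, as OpenCV has them. Camera axes: x right, y down, z forward; pixel columns grow to the right and rows downward; lengths in mm; the calibration is good to about 2 mm. A picture is of the moment at which its call begins. There is no depth.
- robot.sign_off(): hands the job in, once; it reports no verdict.
Trained networks look in a picture, given as the dict that the camera call returned (one of the last four; its "shot" number tells which), for a name from the list of things; names that differ only in an ending like _2 or _b are one class to them, and where a whole thing is asked for, a point or a joint stands for the part that bears it (a point fixed in the world has none). Each returns a list of dicts, best first, with "score" (0 to 1); they miss things now and then, are a little off and sometimes report something else, mostly with a low value. They report only what shows in the picture. A call takes as long as a camera call.
- models.regions_of(query, picture): "mask" (384x512 bool, what is visible of it) and "rect" ([left, top, width, height] in pixels, round what is visible of it).
- models.mark_of(query, picture): "pixel" ([row, column] in pixels: a listed point, or the origin of a listed thing).
The state is a dict: "time": time; "q": joint angles; "joint_vel": joint speeds; "effort": joint torques, N m; "eef_pos": TCP position; "ee_rot": TCP orientation; "wrist_force": force on the tool from outside, world axes, zero at the start; "wrist_torque": the same for the moment, N m; "grip_width": opening from 0.0 (shut) to 1.0 (fully open).
Only numpy, scipy, OpenCV 4.12 (cv2) and the standard library are available. Lean on these libraries where they do the work, as an engineer would, in place of code of your own. Each camera call takes 0.05 s, during which the arm holds its last target.

TASK

The bin of nuts in the parts organiser is locked: take the pin punch by its head from the rack and push its pin down the slanting hole in front of that bin, pressing the sunken release button, without forcing it against its stop, until the bin springs up. Hang the punch back in its rack hole, then lift the bin straight out, keep it level, and stand it with its three nuts on the bench just to the right of the drilling fixture. Leave the other two bins locked and everything else where it is.

Things in the scene. Friction and masses are not known exactly. Their poses are not given: they have to be found in the camera images.
- organiser: plywood parts organiser fixed on the bench, 164 x 189 x 75 mm (x, y, z), three steel bins side by side along y. Origin on the bench, +x from the fascia to the back. Bays 81 x 53 mm, centred at x +26.5, y +59, 0, -59 mm; wall tops (deck) 75 mm up. In front of the deck (x -24 mm) an aluminium fascia slopes down towards -x, 30 degrees from level, 75 mm long, outward normal (-0.5, 0, 0.866)
- bore_1 (a point): mouth centre, on the fascia, of the bore in front of the bay at organiser y +59 mm (bay centre 87 mm from it along organiser +x). Bore 11 mm wide, square to the fascia: the way in is (0.5, 0, -0.866) in organiser axes; mouth countersunk 3 mm wider all round; a spring button (9.6 mm steel cap) lies 11 mm down in it. Axes as the organiser's
- bore_2 (a point): mouth centre, on the fascia, of the bore in front of the bay at organiser y 0 mm (bay centre 87 mm from it along organiser +x). Bore 11 mm wide, square to the fascia: the way in is (0.5, 0, -0.866) in organiser axes; mouth countersunk 3 mm wider all round; a spring button (9.6 mm steel cap) lies 11 mm down in it. Axes as the organiser's
- bore_3 (a point): mouth centre, on the fascia, of the bore in front of the bay at organiser y -59 mm (bay centre 87 mm from it along organiser +x). Bore 11 mm wide, square to the fascia: the way in is (0.5, 0, -0.866) in organiser axes; mouth countersunk 3 mm wider all round; a spring button (9.6 mm steel cap) lies 11 mm down in it. Axes as the organiser's
- release_1 (a joint): travel (m) of the spring button down bore_1: 0 out, 0.008 at its stop; about 3 N starts it, 6 to 9 N at the stop; springs back. It draws back the bay's 14 mm wide bolt (seen in the notch of the bin's front wall); past about 4.5 to 6 mm a spring under the bin lifts the freed bin 20 mm, and it stays up when the button is let go
- release_2 (a joint): travel (m) of the spring button down bore_2: 0 out, 0.008 at its stop; about 3 N starts it, 6 to 9 N at the stop; springs back. It draws back the bay's 14 mm wide bolt (seen in the notch of the bin's front wall); past about 4.5 to 6 mm a spring under the bin lifts the freed bin 20 mm, and it stays up when the button is let go
- release_3 (a joint): travel (m) of the spring button down bore_3: 0 out, 0.008 at its stop; about 3 N starts it, 6 to 9 N at the stop; springs back. It draws back the bay's 14 mm wide bolt (seen in the notch of the bin's front wall); past about 4.5 to 6 mm a spring under the bin lifts the freed bin 20 mm, and it stays up when the button is let go
- nut_bin: open grey steel bin, 78 x 50 x 44 mm (x, y, z), walls 3 mm, a 22 mm wide, 11 mm deep notch in the top of its front (-x) wall, holding three loose hexagon nuts. Origin: centre of its underside; axes as the organiser's at the start. Stands in one of the bays, 1.5 mm clear all round, locked with its rim flush with the deck (underside 31 mm up); sprung up, its rim stands 20 mm above the deck
- washer_bin: the same bin, in another bay, holding flat washers
- pin_bin: the same bin, in another bay, holding plain round steel pins
- nut_1: loose hexagon nut, 22 mm across the flats, 11 mm thick; origin at the centre of its underside
- nut_2: loose hexagon nut, 22 mm across the flats, 11 mm thick; origin at the centre of its underside
- nut_3: loose hexagon nut, 22 mm across the flats, 11 mm thick; origin at the centre of its underside
- punch_rack: wooden rack fixed on the bench, 70 x 162 x 112 mm: a 10 mm thick top board with three 15 mm holes, slightly countersunk, in a row along its y (at x 0, y +44, 0, -44 mm; upper face 112 mm above the bench), each with a punch hanging in it by its hand guard; open below. Origin under it on the bench, z up.
- pin_punch: steel punch 133 mm long: slender pin 5 mm across, 36 mm long, taper to an 11 mm shank, black guard disc 22 mm across from 86 to 94 mm, knurled round head 13 mm across from 94 to 133 mm. Origin at the pin's tip, z along the punch to the head. Hangs tip down in one of the rack's holes, guard on the board (tip 26 mm above the bench)
- pin_tip (a point): tip of the pin punch's pin (the punch's origin). Pushed on the organiser or its buttons with over 60 N it does damage
- centre_punch: like it, same guard and head, but a 12 mm shank with a short blunt cone: too thick for the bores
- cold_chisel: like it, same guard and head, but a 12 mm shank with a flat blade: too wide for the bores
- clamp_fixture: drilling fixture screwed to the bench: wooden base 120 x 200 x 18 mm (x, y, z), with a toggle clamp whose red lever stands upright at its right-hand (-y) end, x -22..-8 mm, y -93..-57 mm, up to 194 mm high. Origin under the base on the bench, y to the robot's left; right-hand edge of the base at y -100 mm
- tape_measure: tape measure 32 x 93 x 64 mm, bystander
- sanding_block: sanding block 110 x 58 x 30 mm, bystander
- offcut_1: wood offcut 42 x 80 x 36 mm, bystander

How it is judged (in metres and radians):
On the way, in this order (a step that is already met when the one before it is completed fails the run):
1. the button in front of the nut bin is pressed in (over 3.5 mm) with the pin of the pin punch (((value of joint release_1 above 0.0035 m and distance between pin_tip and bore_1 below 0.024 m and horizontal distance between nut_bin and bore_1 below 0.095 m) or (value of joint release_2 above 0.0035 m and distance between pin_tip and bore_2 below 0.024 m and horizontal distance between nut_bin and bore_2 below 0.095 m) or (value of joint release_3 above 0.0035 m and distance between pin_tip and bore_3 below 0.024 m and horizontal distance between nut_bin and bore_3 below 0.095 m))), for 0.02 s.
2. the punch hangs back in the rack while the nut bin stands sprung up in its bay (x of pin_punch in the frame of punch_rack between -0.006 and 0.006 m and y of pin_punch in the frame of punch_rack between -0.052 and 0.052 m and z of pin_punch in the frame of punch_rack between 0.018 and 0.032 m and angle between pin_punch's own z axis and vertical below 0.12 rad and z of nut_bin in the frame of organiser between 0.042 and 0.062 m), for 0.2 s.
3. the nut bin is out of the organiser, still level (z of nut_bin in the frame of organiser above 0.08 m and angle between nut_bin's own z axis and vertical below 0.5 rad), for 0.1 s.
At the end, for the whole second after the job is handed in: The nut bin, its 3 nuts inside, stands level (3 deg) on the bench 120-280 mm right of the drilling fixture's centre, within 110 mm of it fore and aft; the pin punch hangs upright in a rack hole, guard within 6 mm of the board; the other bins are raised under 5 mm; bin and punch at rest (y of nut_bin in the frame of clamp_fixture between -0.28 and -0.12 m and x of nut_bin in the frame of clamp_fixture between -0.11 and 0.11 m and height (world z) of nut_bin below 0.005 m and angle between nut_bin's own z axis and vertical below 0.06 rad and x of pin_punch in the frame of punch_rack between -0.006 and 0.006 m and y of pin_punch in the frame of punch_rack between -0.052 and 0.052 m and z of pin_punch in the frame of punch_rack between 0.018 and 0.032 m and angle between pin_punch's own z axis and vertical below 0.12 rad and x of nut_1 in the frame of nut_bin between -0.039 and 0.039 m and y of nut_1 in the frame of nut_bin between -0.025 and 0.025 m and z of nut_1 in the frame of nut_bin between -0.002 and 0.04 m and x of nut_2 in the frame of nut_bin between -0.039 and 0.039 m and y of nut_2 in the frame of nut_bin between -0.025 and 0.025 m and z of nut_2 in the frame of nut_bin between -0.002 and 0.04 m and x of nut_3 in the frame of nut_bin between -0.039 and 0.039 m and y of nut_3 in the frame of nut_bin between -0.025 and 0.025 m and z of nut_3 in the frame of nut_bin between -0.002 and 0.04 m and linear speed of each of nut_bin, pin_punch below 0.02 m/s and z of each of washer_bin, pin_bin in the frame of organiser below 0.036 m); the robot touches nothing.
It fails at once if the punch is forced against the organiser or its button with over 60 N (contact force between pin_punch and organiser above 60 N).
It fails at once if another bin is released (z of any of washer_bin, pin_bin in the frame of organiser above 0.04 m).
It fails at once if the nut bin is tipped (more than 40 degrees) (angle between nut_bin's own z axis and vertical above 0.7 rad).
It fails at once if a bystander is pushed away (more than 50 mm) or another punch pulled out (distance of any of tape_measure, sanding_block, offcut_1, centre_punch, cold_chisel from where it was at the start of the episode above 0.05 m).
It also fails if it takes over 64 s, if anything falls off the work surface, if the arm or the gripper's body presses on something with over 40 N, if the wrist force passes 120 N, or if a joint passes its speed limit or range.

## Working session

There is one attempt and no reset: what is moved stays moved. The work goes in short steps, Python scripts to look and compute and a shell command to move; the robot and the scene stay as the last step left them, time stands still between calls to the robot, and variables do not carry over. Pictures are saved under pics/ and viewed, and the job is handed in when it is done.

```bash
ls -la; mkdir -p pics
python3 - <<'E'
from cell import monitor, eyes, robot, models
import cv2
o=monitor.get_obs()
for k,v in o.items(): print(k,v)
for n in ("scene","top"):
    p=eyes.snapshot(n); cv2.imwrite(f"pics/{n}0.png",cv2.cvtColor(p["pixels"],cv2.COLOR_RGB2BGR))
    print(n,p["intrinsics"],p["k1"],p["rvec"],p["tvec"],p["shot"])
E
```

```text
total 12
drwxr-xr-x  3 agent agent 4096 Dec  7 15:00 .
drwxr-xr-x 23 root  root  4096 Dec  7 15:00 ..
drwxr-xr-x  2 agent agent 4096 Dec  7 15:00 pics
time 0.0
q [-1.28160464e+00  4.80864665e-01  1.59685164e+00 -1.13966354e-05
  1.06508876e+00 -4.65936171e-02]
joint_vel [-6.84574234e-05 -1.68290081e-04  9.60939225e-04  5.88384753e-04
 -6.60689137e-04 -3.24204511e-04]
effort [-3.66318942e-03 -9.50666356e+01 -4.30199862e+01 -3.20988311e-04
  1.23622018e-02 -5.38544543e-05]
eef_pos [ 214.11406943 -613.39290542  303.25931574]
ee_rot [[ 9.44150021e-01  3.29515724e-01 -3.55308809e-04]
 [ 3.29515912e-01 -9.44149310e-01  1.15922286e-03]
 [ 4.65175938e-05 -1.21156020e-03 -9.99999265e-01]]
wrist_force [ 0.43681254 -0.37116375  0.08565856]
wrist_torque [-0.03614045 -0.01532648  0.0351109 ]
grip_width 1.0023224673416704
scene [[355.75058219   0.         256.44859336]
 [  0.         355.75058219 191.11029887]
 [  0.           0.           1.        ]] -0.017656286265657607 [ 0.78570446 -2.70953822  0.94426174] [447.04025645 292.64049178 715.41058541] 1
top [[455.68779344   0.         255.66325137]
 [  0.         455.68779344 192.84911141]
 [  0.           0.           1.        ]] -0.10653813955282775 [ 2.20202984 -2.17040526  0.07160529] [ -30.75611084  563.66580932 1363.47855204] 2
```

View pics/scene0.png

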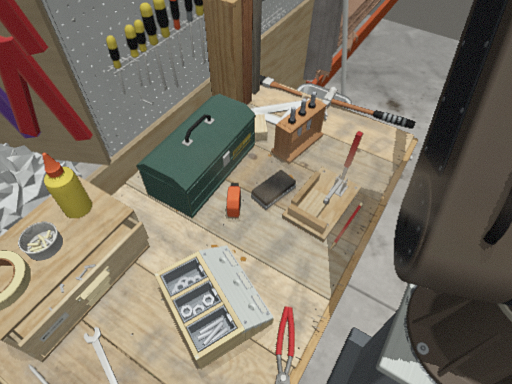

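View pics/top0.png

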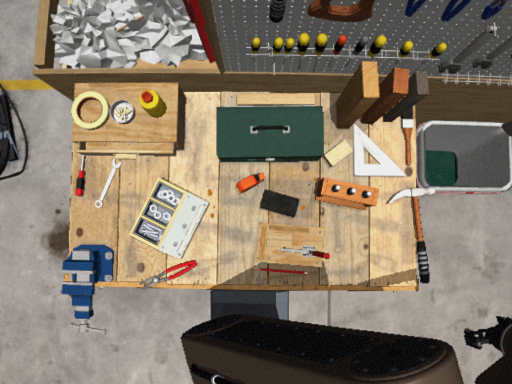

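The top view has the organiser at about (215,170), the fixture at (245,292), the rack at (190,347) and the robot at the bottom. The scene camera looks from behind left. Next I'll run the networks and fit the poses.

```bash
cat > h.py <<'E'
import numpy as np, cv2
from cell import monitor, eyes, robot, models
def cam(p):
    R,_=cv2.Rodrigues(np.array(p["rvec"],float)); return R,np.array(p["tvec"],float),np.array(p["intrinsics"]),p["k1"]
def proj(p,X):
    X=np.atleast_2d(X).astype(float)
    K=np.array(p["intrinsics"]); u,_=cv2.projectPoints(X,np.array(p["rvec"],float),np.array(p["tvec"],float),K,np.array([p["k1"],0,0,0],float))
    return u.reshape(-1,2)  # col,row
def ray(p,col,row):
    R,t,K,k1=cam(p)
    s=cv2.undistortPoints(np.array([[[col,row]]],float),K,np.array([k1,0,0,0],float)).ravel()
    d=R.T@np.array([s[0],s[1],1]); return -R.T@t,d/np.linalg.norm(d)
def onz(p,col,row,z):
    c,d=ray(p,col,row); return c+d*(z-c[2])/d[2]
def tri(rays):
    A=np.zeros((3,3));b=np.zeros(3)
    for c,d in rays:
        M=np.eye(3)-np.outer(d,d);A+=M;b+=M@c
    X=np.linalg.solve(A,b); return X,[np.linalg.norm((np.eye(3)-np.outer(d,d))@(X-c)) for c,d in rays]
def save(p,name,roi=None,f=1):
    im=cv2.cvtColor(p["pixels"],cv2.COLOR_RGB2BGR)
    if roi: 
        x,y,w,h=roi; im=im[y:y+h,x:x+w]
    if f!=1: im=cv2.resize(im,None,fx=f,fy=f,interpolation=cv2.INTER_CUBIC)
    cv2.imwrite(f"pics/{name}.png",im)
E
python3 - <<'E'
from h import *
S=eyes.snapshot("scene");T=eyes.snapshot("top")
for q in ["organiser","bore_1","nut_bin","washer_bin","pin_bin","punch_rack","pin_punch","pin_tip","centre_punch","cold_chisel","clamp_fixture","nut_1"]:
    for n,p in (("S",S),("T",T)):
        r=models.mark_of(q,p); print(q,n,[(np.round(d["pixel"],1).tolist(),round(d["score"],2)) for d in r[:5]])
save(S,"sorg",(140,230,150,140),5);save(T,"torg",(120,165,100,100),6)
save(S,"srack",(240,80,130,100),6);save(T,"track",(300,160,100,70),8)
E
```

```text
organiser S [([307.3, 212.7], 0.87)]
organiser T [([217.7, 172.1], 0.71), ([210.1, 151.7], 0.57)]
bore_1 S [([260.7, 224.1], 0.71), ([305.4, 253.9], 0.67), ([280.7, 233.3], 0.66), ([137.2, 298.5], 0.63)]
bore_1 T [([227.5, 185.3], 0.91), ([212.8, 196.9], 0.76), ([244.9, 173.6], 0.65)]
nut_bin S [([309.2, 200.5], 0.74)]
nut_bin T [([212.8, 161.2], 0.54)]
washer_bin S [([285.4, 187.5], 0.57)]
washer_bin T [([195.3, 165.6], 0.88)]
pin_bin S [([338.5, 214.7], 0.65), ([144.1, 298.2], 0.45)]
pin_bin T [([237.0, 153.9], 0.67)]
punch_rack S [([140.4, 296.2], 0.64), ([204.2, 232.2], 0.6), ([336.7, 213.7], 0.57)]
punch_rack T [([192.7, 340.5], 0.61), ([194.8, 357.7], 0.61)]
pin_punch S [([305.3, 252.3], 0.6)]
pin_punch T [([189.4, 331.7], 0.51)]
pin_tip S []
pin_tip T [([231.6, 151.8], 0.6)]
centre_punch S [([136.3, 299.8], 0.54)]
centre_punch T [([202.2, 277.7], 0.57), ([195.4, 344.2], 0.53), ([183.7, 251.3], 0.21)]
cold_chisel S [([300.5, 211.0], 0.65), ([126.4, 307.9], 0.61), ([136.0, 296.9], 0.31)]
cold_chisel T [([193.5, 356.0], 0.57)]
clamp_fixture S []
clamp_fixture T []
nut_1 S [([310.8, 184.6], 0.67), ([310.2, 195.9], 0.56), ([301.1, 207.8], 0.55)]
nut_1 T [([210.9, 155.3], 0.53), ([214.5, 160.2], 0.47), ([213.7, 166.1], 0.41)]
```

View pics/sorg.png

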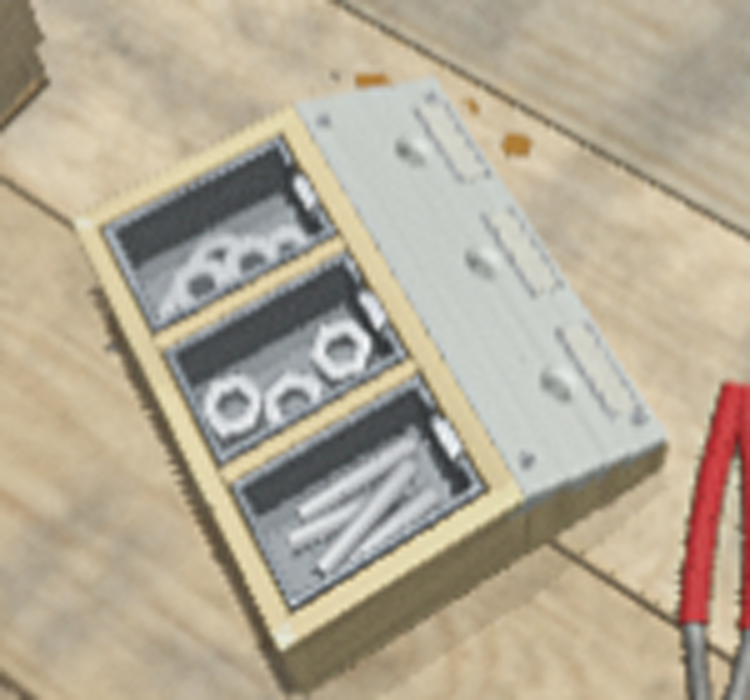

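View pics/torg.png

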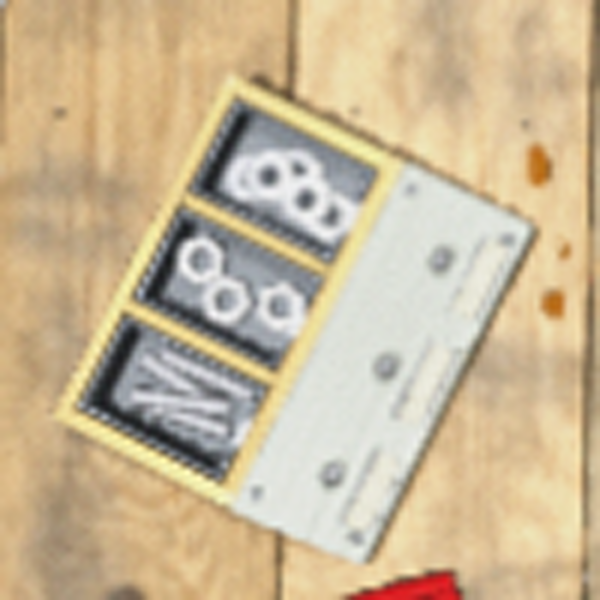

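View pics/srack.png

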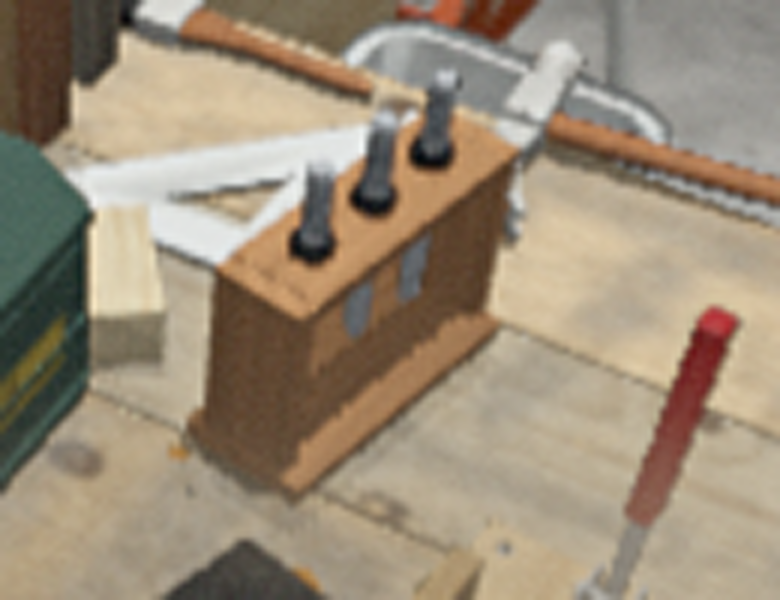

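View pics/track.png

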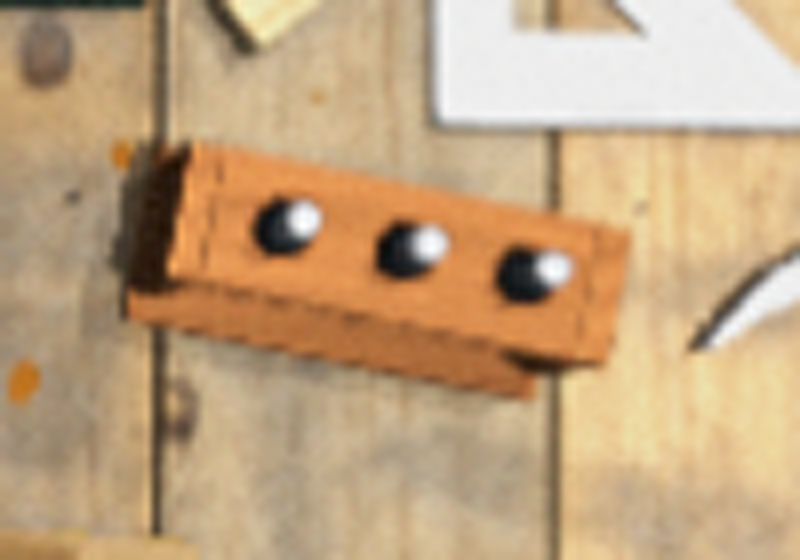

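```bash
cat > fit.py <<'E'
from h import *
from scipy.optimize import least_squares
S=eyes.snapshot("scene");T=eyes.snapshot("top")
def un(zs,f,off): return [((x+.5)/f-.5+off[0],(y+.5)/f-.5+off[1]) for x,y in zs]
org=np.array([[75,94.5,75],[-24,94.5,75],[-89,94.5,37.5],[75,-94.5,75],[-24,-94.5,75],[-89,-94.5,37.5],[-60.5,59,53.93],[-60.5,0,53.93],[-60.5,-59,53.93]])
oS=un([(80,225),(297,105),(437,80),(285,640),(520,495),(665,435),(410,150),(482,262),(558,385)],5,(140,230))
oT=un([(237,78),(397,160),(535,230),(62,415),(232,500),(367,562),(441,261),(387,367),(333,475)],6,(120,165))
def W(v,P):
    c,s=np.cos(v[2]),np.sin(v[2]); return P@np.array([[c,s,0],[-s,c,0],[0,0,1]])+[v[0],v[1],v[3] if len(v)>3 else 0]
def fit(P,ims,v0,name):
    def f(v): return np.concatenate([(proj(p,W(v,P[idx]))-np.array(u)).ravel() for p,u,idx in ims])
    r=least_squares(f,v0,loss="soft_l1"); v=r.x
    print(name,np.round(v,3),"rms",np.sqrt(np.mean(f(v)**2)).round(2)); 
    for p,u,idx in ims: print(np.round(proj(p,W(v,P[idx]))-np.array(u),1).tolist())
    return v
A=list(range(9))
for ims in ([(S,oS,A)],[(T,oT,A)],[(S,oS,A),(T,oT,A)]):
    v=fit(org,ims,[650,250,0.4],"org")
    print("bore2",W(v,org[7:8]))
rk=np.array([[0,44,159],[0,0,159],[0,-44,159.]])
rS=un([(320,165),(385,118),(447,75)],6,(240,80)); rT=un([(300,221),(427,244),(551,268)],8,(300,160))
B=[0,1,2]
for ims in ([(S,rS,B)],[(T,rT,B)],[(S,rS,B),(T,rT,B)]):
    v=fit(rk,ims,[650,-250,0],"rack"); print(W(v,rk).round(1).tolist())
# shafts
for i,y in enumerate((44,0,-44)):
    for z in (120,112,86,72,62,26):
        u=proj(S,W(v,np.array([[0,y,z]])))[0]; print(y,z,np.round((u-[240,80])*6).tolist(),end=" ")
    print()
E
python3 fit.py
```

```text
org [441.583 207.907 -34.532] rms 47.13
[[138.8, -2.3], [53.2, -0.9], [0.1, -1.0], [48.3, 1.3], [-45.1, 0.3], [-99.0, 0.8], [7.1, -0.2], [-23.3, -0.1], [-55.9, -0.2]]
bore2 [[502.06342061 209.4331391   53.93      ]]
org [487.577 159.628  -1.116] rms 31.14
[[43.2, -0.9], [-14.1, -0.2], [-54.3, -1.7], [99.8, 1.7], [40.5, 2.0], [-0.1, 0.2], [-26.2, -0.4], [-9.0, -0.0], [8.3, 0.1]]
bore2 [[460.97506915 213.96514278  53.93      ]]
org [477.103 135.112  -1.353] rms 40.03
[[60.0, -60.4], [-2.5, 0.4], [-42.0, 40.5], [100.1, -118.3], [39.7, -48.5], [-0.4, 0.8], [-15.9, 16.5], [-3.5, 3.4], [8.9, -11.6]]
[[60.7, 6.1], [0.8, -0.7], [-41.4, -7.1], [102.8, 13.7], [41.0, 6.4], [-1.3, -0.5], [-15.1, -2.9], [-2.3, -1.0], [10.6, 0.7]]
bore2 [[464.02494895 194.18196961  53.93      ]]
rack [ 5.66920e+02 -2.90589e+02 -2.00000e-01] rms 0.06
[[-0.0, -0.0], [-0.0, 0.1], [0.0, -0.1]]
[[575.6, -247.5, 159.0], [566.9, -290.6, 159.0], [558.2, -333.7, 159.0]]
rack [ 565.981 -288.983   18.68 ] rms 0.06
[[0.1, -0.0], [-0.1, 0.0], [0.0, -0.0]]
[[573.4, -245.6, 159.0], [566.0, -289.0, 159.0], [558.6, -332.4, 159.0]]
rack [ 566.317 -289.44   -19.034] rms 0.24
[[0.2, 0.4], [-0.0, 0.4], [-0.2, 0.1]]
[[0.3, -0.4], [0.1, -0.1], [0.2, 0.1]]
[[574.4, -246.2, 159.0], [566.3, -289.4, 159.0], [558.3, -332.7, 159.0]]
44 120 [310.0, 236.0] 44 112 [308.0, 250.0] 44 86 [303.0, 295.0] 44 72 [300.0, 318.0] 44 62 [298.0, 334.0] 44 26 [292.0, 391.0] 
0 120 [372.0, 189.0] 0 112 [370.0, 203.0] 0 86 [364.0, 248.0] 0 72 [360.0, 271.0] 0 62 [358.0, 287.0] 0 26 [350.0, 344.0] 
-44 120 [431.0, 144.0] -44 112 [429.0, 158.0] -44 86 [421.0, 203.0] -44 72 [418.0, 226.0] -44 62 [415.0, 242.0] -44 26 [405.0, 299.0]
```

```bash
sed -i 's/^oS=.*/oS=un([(285,640),(520,495),(665,435),(80,225),(297,105),(437,80),(558,385),(482,262),(410,150)],5,(140,230))/; s/^oT=.*/oT=un([(62,415),(232,500),(367,562),(237,78),(397,160),(535,230),(333,475),(387,367),(441,261)],6,(120,165))/; s/650,250,0.4/520,250,1.0/' fit.py
python3 fit.py | head -12
python3 - <<'E'
from h import *
S=eyes.snapshot("scene");T=eyes.snapshot("top")
save(T,"tfix",(240,180,110,100),7);save(S,"sfix",(270,120,110,130),6)
for q in ["clamp_fixture","pin_punch","tape_measure","sanding_block"]:
  for n,p in (("S",S),("T",T)):
    r=models.regions_of(q,p); print(q,n,[(d["rect"],round(d["score"],2)) for d in r[:3]])
E
```

```text
org [487.893 238.241   1.119] rms 0.96
[[-1.1, 2.0], [1.2, 0.2], [0.8, 0.3], [-2.1, -1.5], [-0.8, -0.5], [-0.6, -0.8], [0.4, -0.3], [0.4, -0.0], [0.8, 0.0]]
bore2 [[461.49314224 183.80414389  53.93      ]]
org [487.243 239.189   1.119] rms 0.94
[[-1.7, 0.1], [-0.3, 1.4], [-0.9, 0.3], [-1.4, -1.4], [1.7, 0.1], [-0.2, -0.9], [0.8, 0.0], [0.8, 0.2], [0.9, 0.0]]
bore2 [[460.83501506 184.75686107  53.93      ]]
org [487.634 238.476   1.12 ] rms 0.97
[[-1.0, 2.2], [1.2, 0.4], [0.9, 0.5], [-2.0, -1.3], [-0.8, -0.3], [-0.6, -0.7], [0.5, -0.2], [0.4, 0.1], [0.8, 0.2]]
[[-1.5, -0.0], [-0.0, 1.3], [-0.6, 0.1], [-1.2, -1.5], [2.0, -0.0], [0.1, -1.1], [1.0, -0.1], [1.1, 0.0], [1.1, -0.1]]
bore2 [[461.25318068 184.03003681  53.93      ]]
rack [ 5.66920e+02 -2.90589e+02 -2.00000e-01] rms 0.06
[[-0.0, -0.0], [-0.0, 0.1], [0.0, -0.1]]
clamp_fixture S []
clamp_fixture T []
pin_punch S [([288.1, 106.4, 11.3, 17.5], 0.68), ([256.5, 115.5, 11.6, 26.2], 0.55)]
pin_punch T [([331.1, 187.0, 8.5, 4.8], 0.44)]
tape_measure S [([224.6, 182.8, 15.7, 36.1], 0.95), ([155.5, 244.8, 119.2, 125.2], 0.52)]
tape_measure T [([235.5, 171.8, 28.0, 24.3], 0.63)]
sanding_block S [([251.8, 172.6, 40.6, 38.7], 0.79)]
sanding_block T [([259.5, 189.3, 37.7, 26.0], 0.62)]
```

```bash
ls pics
```

```text
scene0.png
sfix.png
sorg.png
srack.png
tfix.png
top0.png
torg.png
track.png
```

View pics/tfix.png

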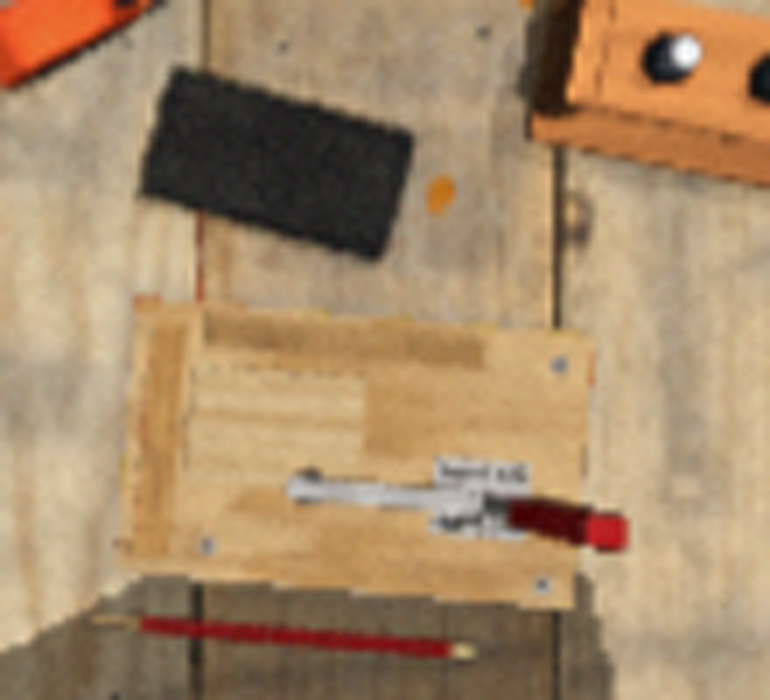

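View pics/sfix.png

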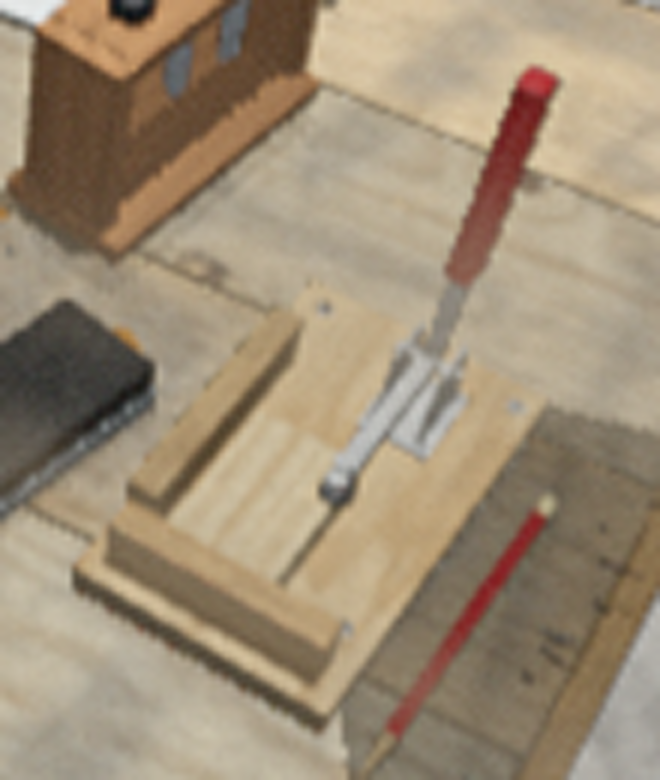

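```bash
cat > go.py <<'E'
from h import *
from scipy.spatial.transform import Rotation as Ro
import json,sys
def rows(Rt,pt,n=None,vmax=45,wmax=7.5):
    "equal rows from the measured pose to the target pose"
    o=monitor.get_obs();R0=np.array(o["ee_rot"]);p0=np.array(o["eef_pos"])
    pr=R0.T@(np.array(pt)-p0);rr=Ro.from_matrix(R0.T@Rt).as_rotvec()
    if n is None: n=int(max(1,np.ceil(np.linalg.norm(pr)/vmax),np.ceil(np.degrees(np.linalg.norm(rr))/wmax)))
    r=Ro.from_rotvec(rr/n).as_matrix();A=np.zeros((3,3));M=np.eye(3)
    for i in range(n): A+=M;M=M@r
    p=np.linalg.solve(A,pr)/1000;a=rr/n
    print("n",n,"xyz",np.round(p,5).tolist(),"a",np.round(a,5).tolist())
def Rtool(y,z):
    z=np.array(z,float)/np.linalg.norm(z);y=np.array(y,float);y-=z*(y@z);y/=np.linalg.norm(y)
    return np.column_stack([np.cross(y,z),y,z])
def log():
    o=monitor.get_obs();open("log.jsonl","a").write(json.dumps([np.array(o["q"]).tolist(),np.array(o["eef_pos"]).tolist(),np.array(o["ee_rot"]).tolist()])+"\n");return o
E
python3 - <<'E'
from go import *
log()
rows(Rtool([.983,-.184,0],[0,0,-1]),[574.4,-246.2,290])
S=eyes.snapshot("scene");T=eyes.snapshot("top")
from fit import un,W
f=np.array([[60,100,18],[60,-100,18],[-60,-100,18],[-60,100,18.]])
u=un([(135,300),(597,335),(573,607),(120,562)],7,(240,180))
from scipy.optimize import least_squares
r=least_squares(lambda v:(proj(T,W(v,f))-u).ravel(),[450,-100,0]);print("fix",r.x,r.fun.round(1))
print("place",W(r.x,np.array([[0,-200,0.]])), "lever",W(r.x,np.array([[-15,-75,0.]])))
E
```

```text
n 12 xyz [0.04489, 0.00097, 0.00116] a [0.0, 0.0, -0.0875]
org [487.893 238.241   1.119] rms 0.96
[[-1.1, 2.0], [1.2, 0.2], [0.8, 0.3], [-2.1, -1.5], [-0.8, -0.5], [-0.6, -0.8], [0.4, -0.3], [0.4, -0.0], [0.8, 0.0]]
bore2 [[461.49314224 183.80414389  53.93      ]]
org [487.243 239.189   1.119] rms 0.94
[[-1.7, 0.1], [-0.3, 1.4], [-0.9, 0.3], [-1.4, -1.4], [1.7, 0.1], [-0.2, -0.9], [0.8, 0.0], [0.8, 0.2], [0.9, 0.0]]
bore2 [[460.83501506 184.75686107  53.93      ]]
org [487.634 238.476   1.12 ] rms 0.97
[[-1.0, 2.2], [1.2, 0.4], [0.9, 0.5], [-2.0, -1.3], [-0.8, -0.3], [-0.6, -0.7], [0.5, -0.2], [0.4, 0.1], [0.8, 0.2]]
[[-1.5, -0.0], [-0.0, 1.3], [-0.6, 0.1], [-1.2, -1.5], [2.0, -0.0], [0.1, -1.1], [1.0, -0.1], [1.1, 0.0], [1.1, -0.1]]
bore2 [[461.25318068 184.03003681  53.93      ]]
rack [ 5.66920e+02 -2.90589e+02 -2.00000e-01] rms 0.06
[[-0.0, -0.0], [-0.0, 0.1], [0.0, -0.1]]
[[575.6, -247.5, 159.0], [566.9, -290.6, 159.0], [558.2, -333.7, 159.0]]
rack [ 565.981 -288.983   18.68 ] rms 0.06
[[0.1, -0.0], [-0.1, 0.0], [0.0, -0.0]]
[[573.4, -245.6, 159.0], [566.0, -289.0, 159.0], [558.6, -332.4, 159.0]]
rack [ 566.317 -289.44   -19.034] rms 0.24
[[0.2, 0.4], [-0.0, 0.4], [-0.2, 0.1]]
[[0.3, -0.4], [0.1, -0.1], [0.2, 0.1]]
[[574.4, -246.2, 159.0], [566.3, -289.4, 159.0], [558.3, -332.7, 159.0]]
44 120 [310.0, 236.0] 44 112 [308.0, 250.0] 44 86 [303.0, 295.0] 44 72 [300.0, 318.0] 44 62 [298.0, 334.0] 44 26 [292.0, 391.0] 
0 120 [372.0, 189.0] 0 112 [370.0, 203.0] 0 86 [364.0, 248.0] 0 72 [360.0, 271.0] 0 62 [358.0, 287.0] 0 26 [350.0, 344.0] 
-44 120 [431.0, 144.0] -44 112 [429.0, 158.0] -44 86 [421.0, 203.0] -44 72 [418.0, 226.0] -44 62 [415.0, 242.0] -44 26 [405.0, 299.0] 
fix [ 4.10890048e+02 -1.30061773e+02 -7.10615563e-02] [ 0.4 -1.1  0.1 -0.5  0.4  0.3 -0.9  1.2]
place [[ 396.68969487 -329.55701049    0.        ]] lever [[ 390.60277256 -203.80746029    0.        ]]
```

```bash
r='{"x":0.0449,"y":0.001,"z":0.0012,"az":-0.0875}'; : ; python3 -m jog '[{"x":0.0449,"y":0.001,"z":0.0012,"az":-0.0875},{"x":0.0449,"y":0.001,"z":0.0012,"az":-0.0875},{"x":0.0449,"y":0.001,"z":0.0012,"az":-0.0875},{"x":0.0449,"y":0.001,"z":0.0012,"az":-0.0875},{"x":0.0449,"y":0.001,"z":0.0012,"az":-0.0875}]'; python3 -c "import go;go.log()"
python3 -m jog '[{"x":0.0449,"y":0.001,"z":0.0012,"az":-0.0875},{"x":0.0449,"y":0.001,"z":0.0012,"az":-0.0875},{"x":0.0449,"y":0.001,"z":0.0012,"az":-0.0875},{"x":0.0449,"y":0.001,"z":0.0012,"az":-0.0875},{"x":0.0449,"y":0.001,"z":0.0012,"az":-0.0875}]';python3 -c "import go;go.log()"
python3 -m jog '[{"x":0.0449,"y":0.001,"z":0.0012,"az":-0.0875},{"x":0.0449,"y":0.001,"z":0.0012,"az":-0.0875},{"hand":0.6},{}]';python3 - <<'E'
from go import *
o=log(); print(o["q"],o["eef_pos"])
p=eyes.snapshot("scene");save(p,"s1",(220,20,200,150),4)
p=eyes.snapshot("top");save(p,"t1",(270,120,160,120),4)
E
```

```text
[-1.28162211e+00  4.80223603e-01  1.59624388e+00 -4.26449353e-07
  1.06510404e+00 -4.65894193e-02] [ 214.20158811 -613.71676513  303.90218411]invalid input at $[0]: expected keys ax, ay, az, x, y, z, hand
invalid input at $[0]: expected keys ax, ay, az, x, y, z, hand
invalid input at $[0]: expected keys ax, ay, az, x, y, z, hand
```

```bash
python3 -m jog '[{"ax":0,"ay":0,"az":-0.0875,"x":0.0449,"y":0.001,"z":0.0012,"hand":1},{"ax":0,"ay":0,"az":-0.0875,"x":0.0449,"y":0.001,"z":0.0012,"hand":1},{"ax":0,"ay":0,"az":-0.0875,"x":0.0449,"y":0.001,"z":0.0012,"hand":1},{"ax":0,"ay":0,"az":-0.0875,"x":0.0449,"y":0.001,"z":0.0012,"hand":1},{"ax":0,"ay":0,"az":-0.0875,"x":0.0449,"y":0.001,"z":0.0012,"hand":1}]'; python3 -c "import go;go.log()"
```

```text
time: 2.9
eef_pos: [412.6, -508.3, 297.8]
ee_rot: [[0.713, 0.701, 0.0], [0.701, -0.713, -0.0], [-0.0, 0.0, -1.0]]
wrist_force: [0.3, -1.0, 0.1]
grip_width: 1.002
```

```bash
python3 -m jog '[{"ax":0,"ay":0,"az":-0.0875,"x":0.0449,"y":0.001,"z":0.0012,"hand":0.6},{"ax":0,"ay":0,"az":-0.0875,"x":0.0449,"y":0.001,"z":0.0012,"hand":0.6},{"ax":0,"ay":0,"az":-0.0875,"x":0.0449,"y":0.001,"z":0.0012,"hand":0.6},{"ax":0,"ay":0,"az":-0.0875,"x":0.0449,"y":0.001,"z":0.0012,"hand":0.6},{"ax":0,"ay":0,"az":-0.0875,"x":0.0449,"y":0.001,"z":0.0012,"hand":0.6}]'; python3 -c "import go;go.log()"
python3 -m jog '[{"ax":0,"ay":0,"az":-0.0875,"x":0.0449,"y":0.001,"z":0.0012,"hand":0.6},{"ax":0,"ay":0,"az":-0.0875,"x":0.0449,"y":0.001,"z":0.0012,"hand":0.6},{"ax":0,"ay":0,"az":0,"x":0,"y":0,"z":0,"hand":0.6},{"ax":0,"ay":0,"az":0,"x":0,"y":0,"z":0,"hand":0.6}]'
python3 - <<'E'
from go import *
o=log(); print(o["q"],o["eef_pos"])
p=eyes.snapshot("scene");save(p,"s1",(220,20,200,150),4)
p=eyes.snapshot("top");save(p,"t1",(270,120,160,120),4)
rows(Rtool([.983,-.184,0],[0,0,-1]),[574.4,-246.2,197])
E
```

```text
time: 3.4
eef_pos: [546.0, -329.5, 291.9]
ee_rot: [[0.349, 0.937, 0.0], [0.937, -0.349, -0.0], [-0.0, 0.0, -1.0]]
wrist_force: [-0.0, 0.4, -0.6]
grip_width: 0.6
time: 3.8
eef_pos: [575.1, -245.4, 289.6]
ee_rot: [[0.182, 0.983, 0.0], [0.983, -0.182, -0.0], [-0.0, 0.0, -1.0]]
wrist_force: [-0.6, 0.8, -0.7]
grip_width: 0.598
[-4.51653579e-01  4.59534830e-01  1.67122523e+00 -1.79359175e-04
  1.01069734e+00 -2.68362406e-01] [ 575.10535936 -245.35500073  289.59594253]
n 3 xyz [0.00026, -0.00012, 0.03086] a [6e-05, 0.00011, -0.00027]
```

View pics/s1.png

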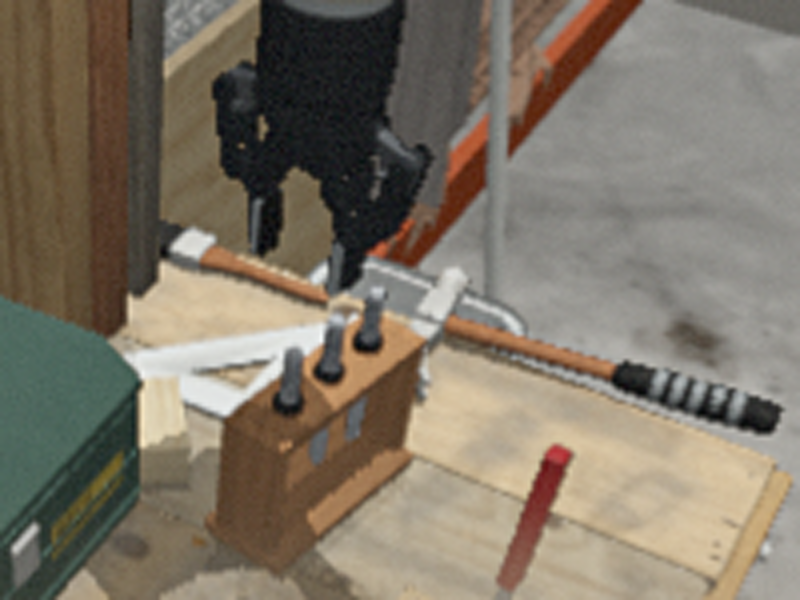

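View pics/t1.png

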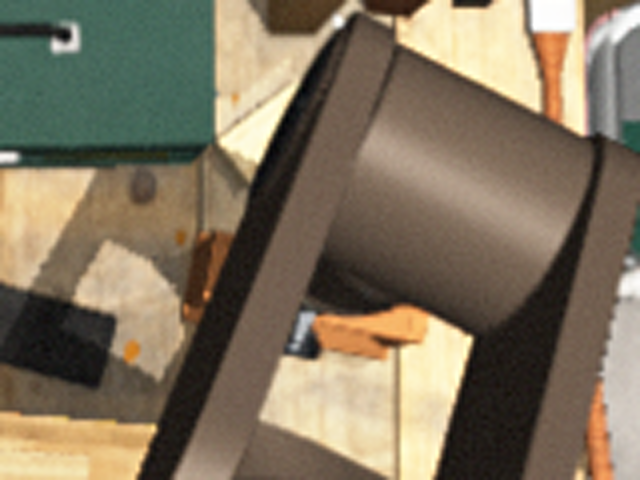

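```bash
python3 -m jog '[{"ax":0,"ay":0,"az":0,"x":0.0003,"y":0,"z":0.03,"hand":0.6},{"ax":0,"ay":0,"az":0,"x":0,"y":0,"z":0.03,"hand":0.6},{"ax":0,"ay":0,"az":0,"x":0,"y":0,"z":0,"hand":0.5}]'
python3 - <<'E'
from go import *
o=log(); 
p=eyes.snapshot("scene");save(p,"s2",(220,50,150,110),5)
R=np.array(o["ee_rot"]);t=np.array(o["eef_pos"]);print(t)
for d in (54,67): print(((proj(p,t+R@[0,0,d])-[220,50])*5).round())
E
```

```text
time: 4.2
eef_pos: [572.6, -246.6, 226.2]
ee_rot: [[0.186, 0.983, -0.005], [0.983, -0.186, 0.002], [0.001, -0.006, -1.0]]
wrist_force: [0.0, 0.8, 1.2]
grip_width: 0.503
[ 572.59723306 -246.57602426  226.17554711]
[[372. 268.]]
[[370. 288.]]
```

View pics/s2.png

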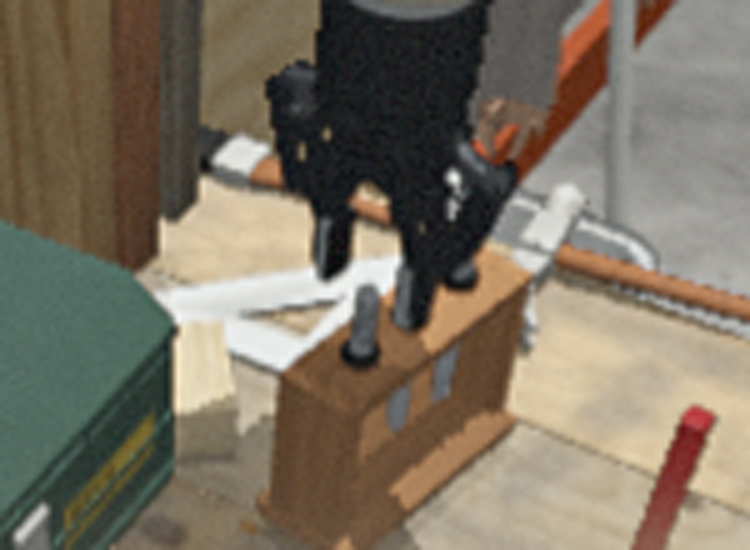

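```bash
python3 -m jog '[{"ax":0,"ay":0,"az":0,"x":0,"y":0,"z":0.0165,"hand":0.5},{"ax":0,"ay":0,"az":0,"x":0,"y":0,"z":0.0165,"hand":0.5},{"ax":0,"ay":0,"az":0,"x":0,"y":0,"z":0,"hand":0.5}]'
python3 - <<'E'
from go import *
o=log(); print(o["eef_pos"])
p=eyes.snapshot("scene");save(p,"s3",(220,50,150,110),5)
rows(Rtool([.983,-.184,0],[0,0,-1]),[574.4,-246.2,196.5],1)
E
```

```text
time: 4.55
eef_pos: [574.4, -246.7, 196.4]
ee_rot: [[0.185, 0.983, -0.001], [0.983, -0.185, 0.0], [0.0, -0.001, -1.0]]
wrist_force: [0.1, -0.4, 0.9]
grip_width: 0.504
[ 574.37417    -246.67223171  196.42336414]
n 1 xyz [0.00045, -0.00047, 0.00082] a [-3e-05, 4e-05, -0.00086]
```

View pics/s3.png

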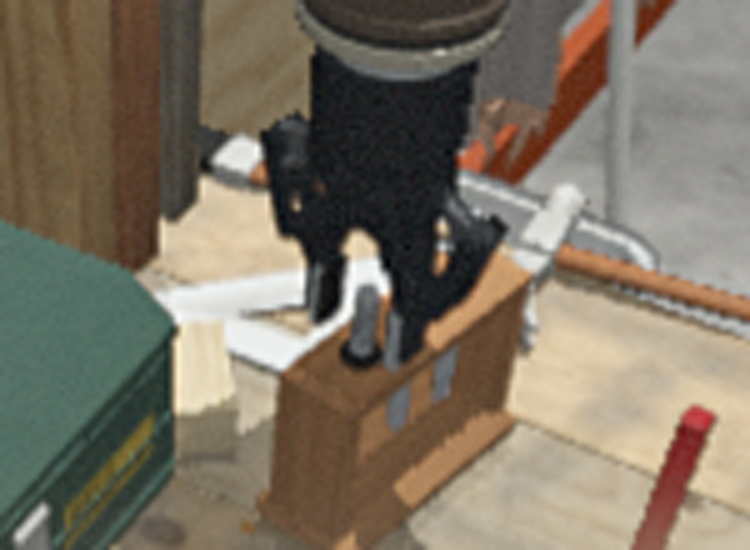

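The punch head at (367,310) sits between the jaws, so I'll close on it.

```bash
python3 -m jog '[{"ax":0,"ay":0,"az":0,"x":0,"y":0,"z":0,"hand":0.2},{"ax":0,"ay":0,"az":0,"x":0,"y":0,"z":0,"hand":0},{"ax":0,"ay":0,"az":0,"x":0,"y":0,"z":0,"hand":0},{"ax":0,"ay":0,"az":0,"x":0,"y":0,"z":0,"hand":0},{"ax":0,"ay":0,"az":0,"x":0,"y":0,"z":0,"hand":0}]' 60
python3 - <<'E'
from go import *
o=log(); print(o["eef_pos"],o["wrist_force"],o["wrist_torque"],o["grip_width"])
E
```

```text
time: 5.1
eef_pos: [575.3, -246.4, 197.8]
ee_rot: [[0.184, 0.983, 0.002], [0.983, -0.184, -0.001], [-0.001, 0.002, -1.0]]
wrist_force: [-0.8, -0.8, 7.6]
grip_width: 0.133
[ 575.33612791 -246.39871572  197.77172376] [-0.76896408 -0.7660032   7.55749313] [-0.06992388  0.15082666 -0.03089744] 0.13294023547517023
```

```bash
python3 -m jog '[{"ax":0,"ay":0,"az":0,"x":0,"y":0,"z":-0.002,"hand":0},{"ax":0,"ay":0,"az":0,"x":0,"y":0,"z":0,"hand":0},{"ax":0,"ay":0,"az":0,"x":0,"y":0,"z":0,"hand":0}]'
python3 - <<'E'
from go import *
o=log(); print(o["eef_pos"],o["wrist_force"],o["wrist_torque"],o["grip_width"])
E
```

```text
time: 5.4
eef_pos: [574.8, -246.0, 198.6]
ee_rot: [[0.184, 0.983, 0.0], [0.983, -0.184, 0.0], [0.0, 0.0, -1.0]]
wrist_force: [-0.3, -0.2, -1.2]
grip_width: 0.129
[ 574.75767668 -246.0085831   198.62590752] [-0.25699166 -0.17447219 -1.24372728] [ 0.00388777 -0.00668443 -0.01034611] 0.12902697290433024
```

```bash
python3 -m jog '[{"ax":0,"ay":0,"az":0,"x":0,"y":0,"z":-0.03,"hand":0},{"ax":0,"ay":0,"az":0,"x":0,"y":0,"z":-0.035,"hand":0},{"ax":0,"ay":0,"az":0,"x":0,"y":0,"z":-0.035,"hand":0},{"ax":0,"ay":0,"az":0,"x":0,"y":0,"z":-0.03,"hand":0},{"ax":0,"ay":0,"az":0,"x":0,"y":0,"z":0,"hand":0}]'
python3 - <<'E'
from go import *
o=log(); print(o["q"],o["eef_pos"],o["wrist_force"],o["grip_width"])
p=eyes.snapshot("scene");save(p,"s4",(220,30,150,110),5)
R=np.array(o["ee_rot"]);t=np.array(o["eef_pos"])
for d in (54,73,108,171): print(d,((proj(p,t+R@[0,0,d])-[220,30])*5).round())
E
```

```text
time: 5.9
eef_pos: [576.2, -246.7, 332.8]
ee_rot: [[0.184, 0.983, 0.006], [0.983, -0.184, -0.003], [-0.002, 0.006, -1.0]]
wrist_force: [0.7, -0.2, -1.6]
grip_width: 0.125
[-4.52895657e-01  4.18341848e-01  1.62398230e+00  3.60827692e-05
  1.09287268e+00 -2.67976733e-01] [ 576.20416908 -246.6911664   332.84712438] [ 0.66972905 -0.2334768  -1.61221959] 0.12534107265556654
54 [[387. 175.]]
73 [[383. 211.]]
108 [[375. 275.]]
171 [[362. 380.]]
```

View pics/s4.png

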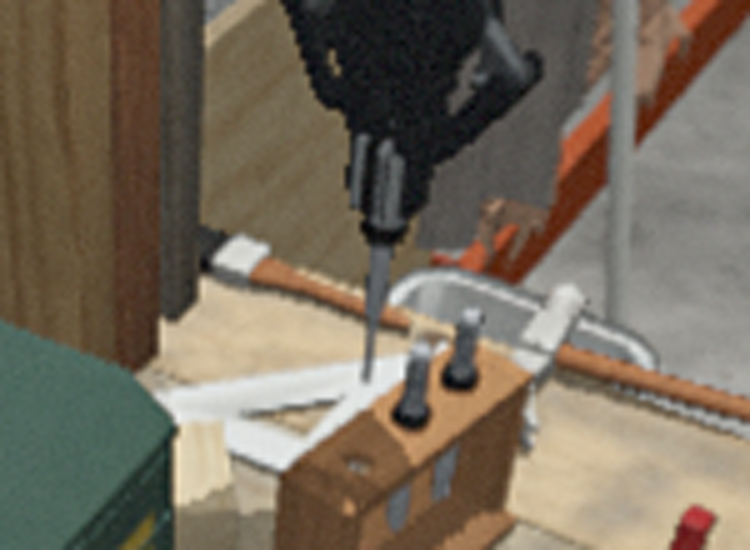

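```bash
cat > kin.py <<'E'
from go import *
D=[json.loads(l) for l in open("log.jsonl")]
A=[];b=[]
for q,p,R in D:
    q=np.array(q);p=np.array(p);c,s=np.cos(q[0]),np.sin(q[0])
    r=p[0]*c+p[1]*s;l=-p[0]*s+p[1]*c
    t2,t3=q[1],q[1]+q[2];t5=t3+q[4]
    # unknown a1,d1-L6,L2,L3
    A.append([1,0,np.sin(t2),np.sin(t3)]);b.append(r)
    A.append([0,1,np.cos(t2),np.cos(t3)]);b.append(p[2])
    print("lat",round(l,1),"sum",round(t5,3))
x,res,rk,sv=np.linalg.lstsq(np.array(A),np.array(b),rcond=None);print(x,res,sv)
print((np.array(A)@x-b).round(1))
E
python3 kin.py
```

```text
lat 30.3 sum 3.142
lat 30.3 sum 3.142
lat 30.3 sum 3.142
lat 30.3 sum 3.142
lat 30.3 sum 3.141
lat 30.3 sum 3.141
lat 30.3 sum 3.141
lat 30.3 sum 3.147
lat 30.3 sum 3.143
lat 30.3 sum 3.14
lat 30.3 sum 3.142
lat 30.3 sum 3.135
[ 21.19593937  59.30195102 518.52834246 443.11957221] [23.0384753] [4.99992096 4.78779828 0.25684432 0.1086689 ]
[-0.9  0.6 -0.9  0.6 -0.9  0.6 -0.9  0.6 -1.6  1.   0.5 -0.1  2.1 -0.9
  2.6 -0.6  0.2 -0.3 -0.6 -0.3  0.  -0.3  0.6 -1. ]
```

```bash
sed -i 's/A.append(\[1,0,np.sin(t2),np.sin(t3)\])/A.append([1,0,np.sin(t2),np.sin(t3),np.sin(t5)])/; s/A.append(\[0,1,np.cos(t2),np.cos(t3)\])/A.append([0,1,np.cos(t2),np.cos(t3),np.cos(t5)+1])/; s/print("lat.*/pass/' kin.py; python3 kin.py
```

```text
[ 19.53561443  54.58506354 523.37210562 442.26983368 208.69326309] [20.34546214] [4.99992097 4.78779835 0.25685064 0.10872788 0.00785895]
[-1.1  0.6 -1.1  0.6 -1.1  0.6 -1.1  0.6 -1.7  0.9  0.4 -0.1  1.9 -0.8
  1.5 -0.6  0.3 -0.3  0.1 -0.3  0.3 -0.3  1.4 -0.9]
```

```bash
cat > press.py <<'E'
from go import *
yaw=1.12; d=np.array([.5*np.cos(yaw),.5*np.sin(yaw),-.8660]); bore=np.array([461.2,184.0,53.9]); LT=171
oy=np.array([-np.sin(yaw),np.cos(yaw),0]) # organiser y
# tilt from vertical about the axis, keeping yaw psi of tool y
def Rp(psi):
    ax=np.cross([0,0,-1],d);ax=ax/np.linalg.norm(ax)*np.radians(30)
    return Ro.from_rotvec(ax).as_matrix()@Rtool([np.cos(psi),np.sin(psi),0],[0,0,-1])
E
python3 - <<'E'
from press import *
R=Rp(np.radians(20)); p=bore-d*(LT+45); print(p)
print(R.round(3))
# via: move at height first with vertical tool
rows(Rtool([np.cos(.1),np.sin(.1),0],[0,0,-1]),[480,30,325])
E
```

```text
[414.1462958   86.78915224 240.956     ]
[[-0.383  0.898  0.218]
 [ 0.856  0.256  0.45 ]
 [ 0.348  0.359 -0.866]]
n 7 xyz [0.03868, -0.01614, 0.00073] a [0.00048, 0.0002, -0.04072]
```

```bash
python3 -m jog '[{"ax":0,"ay":0,"az":-0.041,"x":0.0387,"y":-0.0161,"z":0.0007,"hand":0},{"ax":0,"ay":0,"az":-0.041,"x":0.0387,"y":-0.0161,"z":0.0007,"hand":0},{"ax":0,"ay":0,"az":-0.041,"x":0.0387,"y":-0.0161,"z":0.0007,"hand":0},{"ax":0,"ay":0,"az":-0.041,"x":0.0387,"y":-0.0161,"z":0.0007,"hand":0},{"ax":0,"ay":0,"az":-0.041,"x":0.0387,"y":-0.0161,"z":0.0007,"hand":0}]' 80
python3 -m jog '[{"ax":0,"ay":0,"az":-0.041,"x":0.0387,"y":-0.0161,"z":0.0007,"hand":0},{"ax":0,"ay":0,"az":-0.041,"x":0.0387,"y":-0.0161,"z":0.0007,"hand":0},{"ax":0,"ay":0,"az":0,"x":0,"y":0,"z":0,"hand":0}]'
python3 - <<'E'
from press import *
o=log(); print(o["q"])
rows(Rp(np.radians(20)),bore-d*(LT+60))
E
```

```text
time: 6.45
eef_pos: [513.4, -44.1, 323.7]
ee_rot: [[-0.021, 1.0, -0.002], [1.0, 0.021, 0.0], [0.0, -0.002, -1.0]]
wrist_force: [0.3, 0.4, -0.3]
grip_width: 0.122
time: 6.75
eef_pos: [476.4, 33.7, 322.4]
ee_rot: [[-0.106, 0.994, -0.004], [0.994, 0.106, 0.001], [0.001, -0.003, -1.0]]
wrist_force: [-0.1, -0.4, -1.1]
grip_width: 0.123
[ 6.59587658e-03  2.18673762e-01  1.95443361e+00  1.06895012e-03
  9.72007759e-01 -1.00532406e-01]
n 5 xyz [0.0095, -0.01284, 0.01379] a [-0.06653, 0.0814, -0.04758]
```

```bash
python3 -m jog '[{"ax":-0.0665,"ay":0.0814,"az":-0.0476,"x":0.0095,"y":-0.0128,"z":0.0138,"hand":0},{"ax":-0.0665,"ay":0.0814,"az":-0.0476,"x":0.0095,"y":-0.0128,"z":0.0138,"hand":0},{"ax":-0.0665,"ay":0.0814,"az":-0.0476,"x":0.0095,"y":-0.0128,"z":0.0138,"hand":0},{"ax":-0.0665,"ay":0.0814,"az":-0.0476,"x":0.0095,"y":-0.0128,"z":0.0138,"hand":0},{"ax":-0.0665,"ay":0.0814,"az":-0.0476,"x":0.0095,"y":-0.0128,"z":0.0138,"hand":0}]'
python3 -m jog '[{"ax":0,"ay":0,"az":0,"x":0,"y":0,"z":0,"hand":0},{"ax":0,"ay":0,"az":0,"x":0,"y":0,"z":0,"hand":0}]'
python3 - <<'E'
from press import *
o=log(); print(o["q"])
rows(Rp(np.radians(20)),bore-d*(LT+25))
S=eyes.snapshot("scene");T=eyes.snapshot("top");save(S,"s5",(150,180,150,130),5);save(T,"t5",(130,160,110,80),7)
R=np.array(o["ee_rot"]);t=np.array(o["eef_pos"]);tip=t+R@[0,0,LT];print(tip,bore)
print((proj(S,tip)-[150,180])*5,(proj(S,bore)-[150,180])*5,(proj(T,tip)-[130,160])*7,(proj(T,bore)-[130,160])*7)
E
```

```text
time: 7.25
eef_pos: [421.1, 71.1, 262.8]
ee_rot: [[-0.341, 0.92, 0.192], [0.886, 0.246, 0.394], [0.315, 0.305, -0.899]]
wrist_force: [-0.2, 1.6, -1.6]
grip_width: 0.119
time: 7.45
eef_pos: [422.1, 70.4, 263.3]
ee_rot: [[-0.336, 0.923, 0.19], [0.888, 0.243, 0.391], [0.314, 0.299, -0.901]]
wrist_force: [0.8, 0.5, -0.7]
grip_width: 0.131
[-0.20878989  0.19930747  2.27679132  0.72677032  0.68717608 -1.0947508 ]
n 2 xyz [0.00539, -0.00477, 0.02249] a [-0.02604, 0.02657, -0.01981]
[454.53691891 137.21445016 109.25507268] [461.2 184.   53.9]
[[508.60710567 366.55767155]] [[432.23203239 510.74902186]] [[479.77248125 479.70933232]] [[386.19927587 460.6053373 ]]
```

View pics/s5.png

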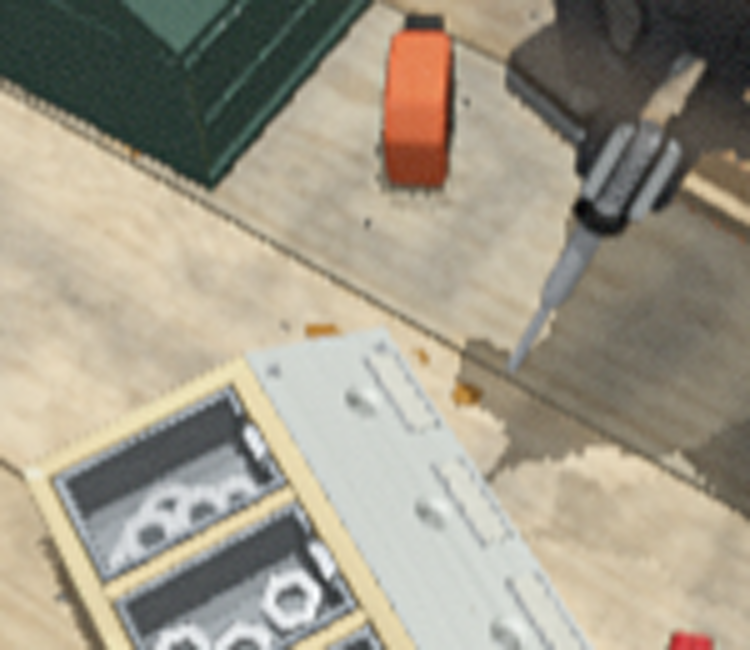

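View pics/t5.png

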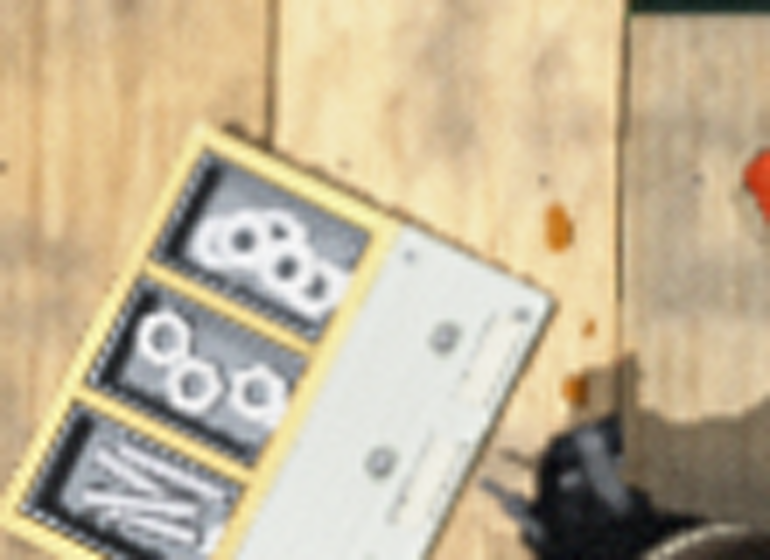

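Run:
```python
from press import *
o=monitor.get_obs();S=eyes.snapshot("scene");T=eyes.snapshot("top")
def u(z,f,off): return (z[0]+.5)/f-.5+off[0],(z[1]+.5)/f-.5+off[1]
tip,e1=tri([ray(S,*u((513,370),5,(150,180))),ray(T,*u((483,477),7,(130,160)))])
b,e2=tri([ray(S,*u((432,512),5,(150,180))),ray(T,*u((381,463),7,(130,160)))])
R=np.array(o["ee_rot"]);t=np.array(o["eef_pos"])
print(tip,e1,t+R@[0,0,LT]);print(b,e2)
```

```text
[455.46084855 136.78601454 106.82262791] [np.float64(1.5175448630982205), np.float64(1.5175448630983632)] [455.68049799 137.61354679 110.08019348]
[461.03685382 186.37458946  59.46585693] [np.float64(0.4570031894158282), np.float64(0.45700318941580287)]
```

```bash
sed -i 's/461.2,184.0,53.9/461.1,184.8,53.9/' press.py; python3 -c "
from press import *
rows(Rp(np.radians(20)),bore-d*(LT+15),3)"
```

```text
n 3 xyz [0.00369, -0.00349, 0.01854] a [-0.01662, 0.01759, -0.01166]
```

```bash
python3 -m jog '[{"ax":-0.0166,"ay":0.0176,"az":-0.0117,"x":0.0037,"y":-0.0035,"z":0.0185,"hand":0},{"ax":-0.0166,"ay":0.0176,"az":-0.0117,"x":0.0037,"y":-0.0035,"z":0.0185,"hand":0},{"ax":-0.0166,"ay":0.0176,"az":-0.0117,"x":0.0037,"y":-0.0035,"z":0.0185,"hand":0},{"ax":0,"ay":0,"az":0,"x":0,"y":0,"z":0,"hand":0},{"ax":0,"ay":0,"az":0,"x":0,"y":0,"z":0,"hand":0}]'
cat > look.py <<'E'
from press import *
import sys
o=log(); n=sys.argv[1]
rows(Rp(np.radians(20)),bore-d*(LT+float(sys.argv[2])),1)
S=eyes.snapshot("scene");T=eyes.snapshot("top");save(S,"s"+n,(200,240,80,70),9);save(T,"t"+n,(150,190,70,60),10)
R=np.array(o["ee_rot"]);t=np.array(o["eef_pos"]);tip=t+R@[0,0,LT];e=tip-bore
print("tip rel bore: along",e@d,"oy",e@oy,"up-slope",e@np.cross(d,oy)," F",o["wrist_force"],"w",o["grip_width"], "q",np.round(o["q"],2))
for nm,X in (("tip",tip),("bore",bore)): print(nm,((proj(S,X)-[200,240]+.5)*9-.5).round(),((proj(T,X)-[150,190]+.5)*10-.5).round())
E
python3 look.py 6 3
```

```text
time: 8.15
eef_pos: [419.9, 101.2, 214.9]
ee_rot: [[-0.383, 0.898, 0.216], [0.855, 0.256, 0.451], [0.35, 0.357, -0.866]]
wrist_force: [0.9, 0.1, -0.5]
grip_width: 0.124
n 1 xyz [-0.00035, 0.0006, 0.01205] a [-0.00123, -0.00127, -0.00044]
tip rel bore: along -15.04418156525093 oy 0.9500195352461736 up-slope -0.18617601083971047  F [ 0.91010128  0.08556123 -0.46859453] w 0.1244419886334072 q [-0.18  0.31  2.36  1.06  0.59 -1.46]
tip [[361. 349.]] [[368. 378.]]
bore [[330. 386.]] [[354. 363.]]
```

View pics/s6.png

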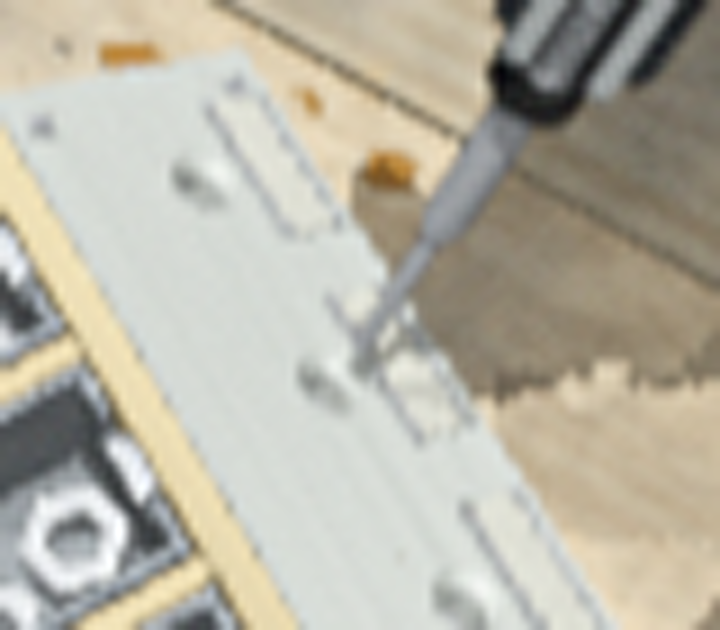

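View pics/t6.png

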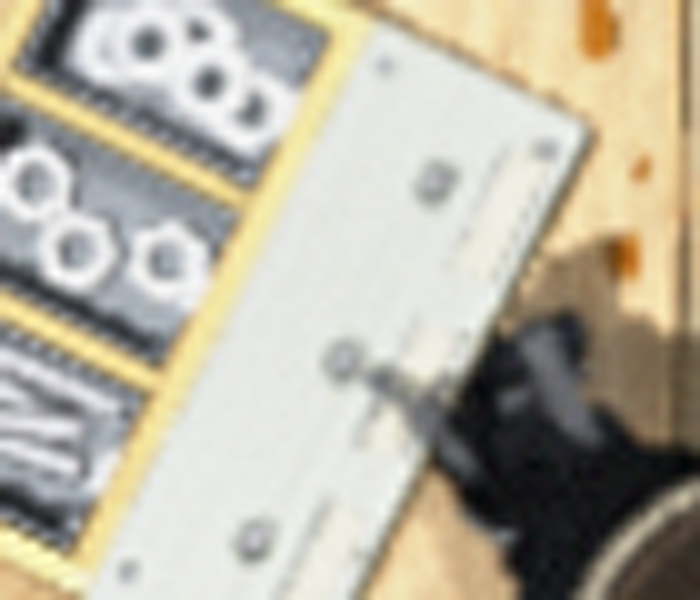

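```bash
cat > ov.py <<'E'
from press import *
def ov(p,n,off,f,size,R,t):
    x,y=off;im=cv2.cvtColor(p["pixels"],cv2.COLOR_RGB2BGR)[y:y+size[1],x:x+size[0]]
    im=cv2.resize(im,None,fx=f,fy=f,interpolation=cv2.INTER_CUBIC)
    Z=lambda X:((proj(p,X)-[x,y]+.5)*f-.5)
    L=lambda X,c: cv2.polylines(im,[np.round(Z(X)).astype(int)],False,c,1)
    for s in (0,):
        pts=np.array([t+R@[0,0,LT-z] for z in (0,36,86)]);L(pts,(0,0,255))
        for q in pts: cv2.circle(im,tuple(np.round(Z(q))[0].astype(int)),3,(0,0,255),1)
    a=np.linspace(0,2*np.pi,40);e2=np.cross(d,oy)
    for r,c in ((8.5,(255,0,0)),(5.5,(0,160,0))):
        L(np.array([bore+r*(np.cos(k)*oy+np.sin(k)*e2) for k in a]),c)
    cv2.imwrite(f"pics/{n}.png",im)
if __name__=="__main__":
    import sys;n=sys.argv[1];o=monitor.get_obs();R=np.array(o["ee_rot"]);t=np.array(o["eef_pos"])
    S=eyes.snapshot("scene");T=eyes.snapshot("top")
    ov(S,"os"+n,(200,240),9,(80,70),R,t);ov(T,"ot"+n,(150,190),10,(70,60),R,t)
E
python3 ov.py 6
```

```text
(no output)
```

View pics/os6.png

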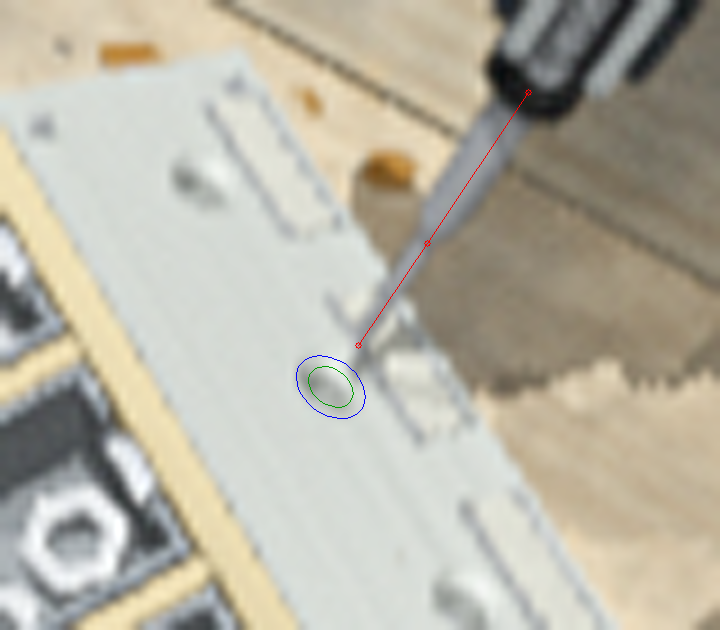

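View pics/ot6.png

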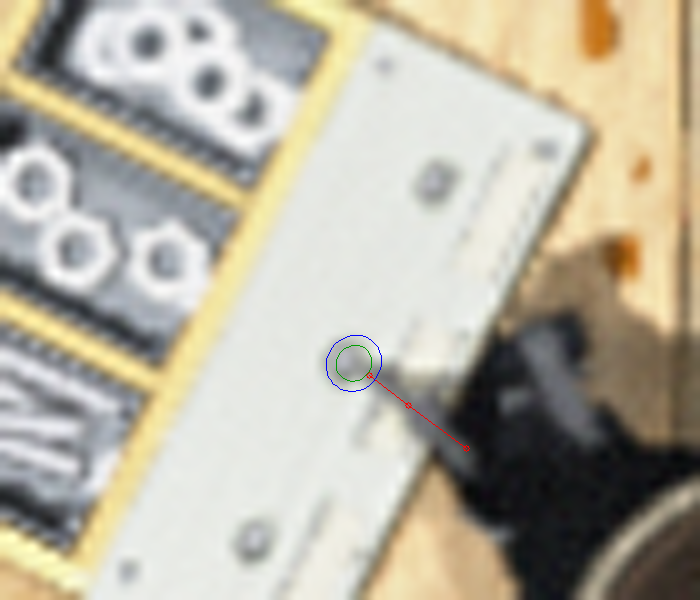

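Run:
```python
from press import *
S=eyes.snapshot("scene");T=eyes.snapshot("top")
e2=np.cross(d,oy)
B=[oy,e2,d]
J=np.vstack([np.column_stack([(proj(p,bore+b)-proj(p,bore))[0] for b in B]) for p in (S,T)]);print(J.round(3))
r=np.array([12/9,4/9,1.8,.4]);print(np.linalg.lstsq(J,r,rcond=None)[0],np.linalg.lstsq(J[:,:2],r,rcond=None)[0])
print("e2",e2,"oy",oy)
```

```text
[[ 0.248 -0.377 -0.2  ]
 [ 0.395  0.109  0.299]
 [-0.154 -0.286 -0.104]
 [ 0.303 -0.132 -0.078]]
[-1.00924993 -7.50233786  5.60694919] [ 0.50807758 -3.94282746]
e2 [0.377301   0.77948698 0.5       ] oy [-0.90010044  0.43568245  0.        ]
```

Run:
```python
from press import *
o=monitor.get_obs();R=np.array(o["ee_rot"]);e2=np.cross(d,oy)
print((R.T@(e2*3-oy*1.0+d*11)).round(2), "e2 in tool",(R.T@e2).round(3),"oy in tool",(R.T@oy).round(3))
```

```text
[ 1.36  2.84 11.  ] e2 in tool [0.696 0.718 0.001] oy in tool [ 0.718 -0.696 -0.   ]
```

```bash
python3 -m jog '[{"ax":0,"ay":0,"az":0,"x":0.0014,"y":0.0028,"z":0,"hand":0},{"ax":0,"ay":0,"az":0,"x":0,"y":0,"z":0.005,"hand":0},{"ax":0,"ay":0,"az":0,"x":0,"y":0,"z":0.005,"hand":0},{"ax":0,"ay":0,"az":0,"x":0,"y":0,"z":0,"hand":0},{"ax":0,"ay":0,"az":0,"x":0,"y":0,"z":0,"hand":0}]'
python3 look.py 7 3;python3 ov.py 7
```

```text
time: 8.95
eef_pos: [423.6, 107.8, 207.2]
ee_rot: [[-0.383, 0.898, 0.216], [0.855, 0.256, 0.451], [0.35, 0.358, -0.866]]
wrist_force: [0.9, -1.2, -0.8]
grip_width: 0.129
n 1 xyz [-0.00186, -0.00166, 0.00159] a [-0.00075, -0.00182, -7e-05]
tip rel bore: along -4.592585103518064 oy 0.4827574735903245 up-slope 2.607427112490917  F [ 0.87212931 -1.15856091 -0.83763743] w 0.12922872222728973 q [-0.16  0.33  2.36  1.1   0.57 -1.49]
tip [[331. 378.]] [[350. 364.]]
bore [[330. 386.]] [[354. 363.]]
```

View pics/os7.png

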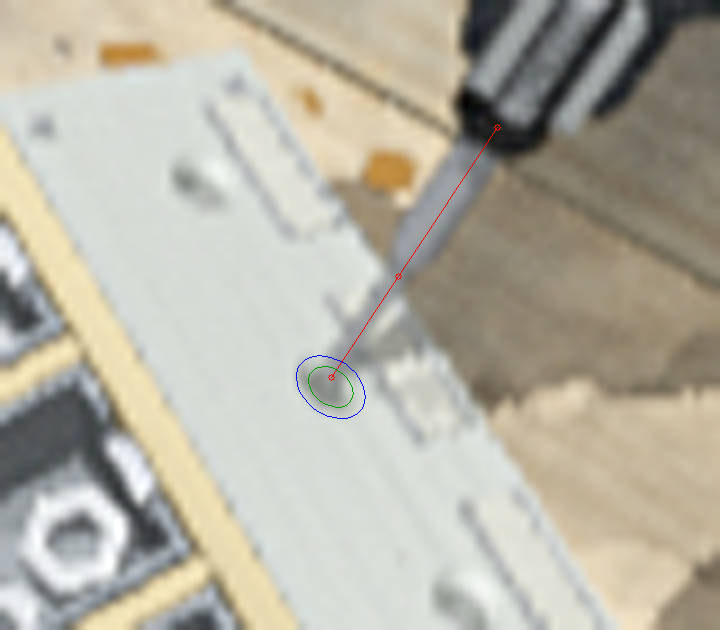

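View pics/t7.png

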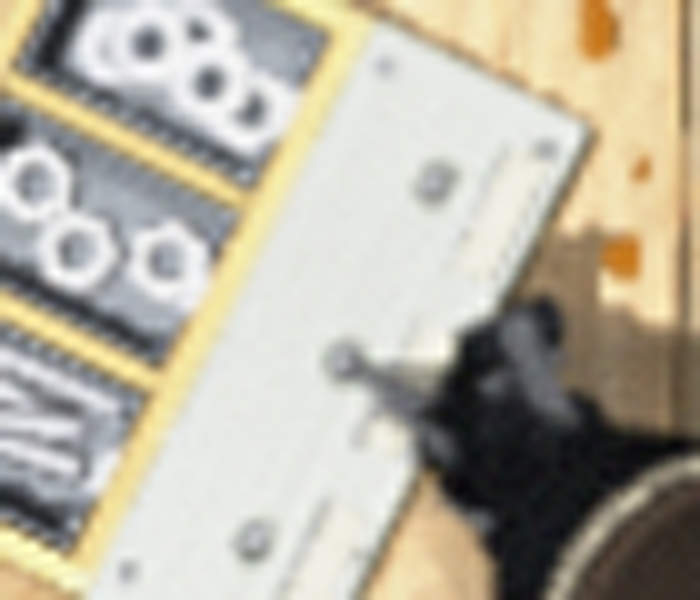

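View pics/s7.png

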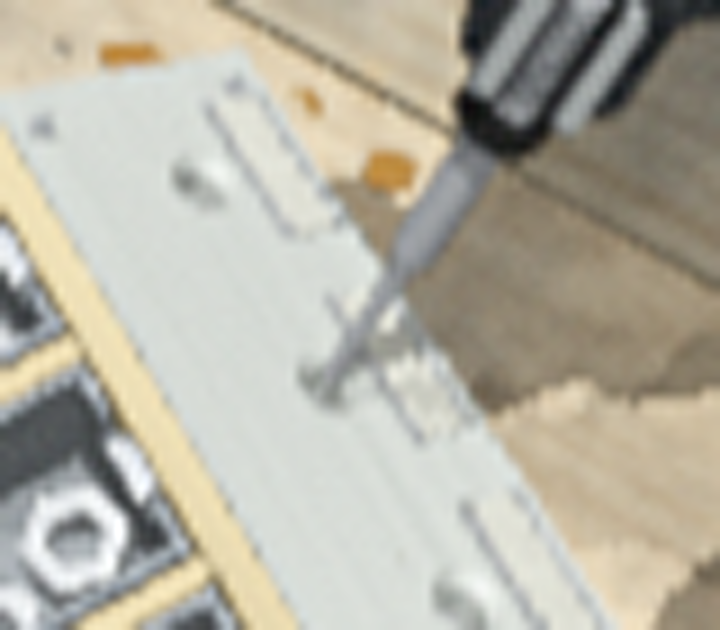

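```bash
python3 -m jog '[{"ax":0,"ay":0,"az":0,"x":0.001,"y":0.001,"z":0,"hand":0},{"ax":0,"ay":0,"az":0,"x":0,"y":0,"z":0.003,"hand":0},{"ax":0,"ay":0,"az":0,"x":0,"y":0,"z":0.003,"hand":0},{"ax":0,"ay":0,"az":0,"x":0,"y":0,"z":0.003,"hand":0},{"ax":0,"ay":0,"az":0,"x":0,"y":0,"z":0,"hand":0}]'
python3 look.py 8 -8
```

```text
time: 9.65
eef_pos: [426.2, 113.0, 200.0]
ee_rot: [[-0.383, 0.898, 0.217], [0.855, 0.256, 0.451], [0.35, 0.358, -0.866]]
wrist_force: [0.2, 0.1, -1.5]
grip_width: 0.124
n 1 xyz [-0.00281, -0.0027, 0.00347] a [-0.00059, -0.00164, -0.00012]
tip rel bore: along 4.533266858115083 oy 0.3964419636568462 up-slope 4.014296278779488  F [ 0.19582814  0.11576719 -1.48414515] w 0.12417489709384374 q [-0.14  0.35  2.36  1.14  0.55 -1.52]
tip [[309. 404.]] [[337. 355.]]
bore [[330. 386.]] [[354. 363.]]
```

View pics/s8.png

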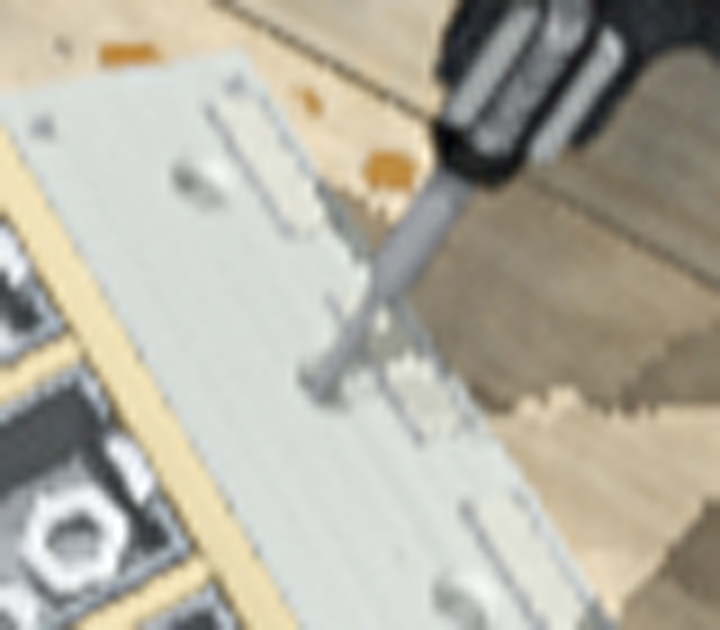

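View pics/t8.png

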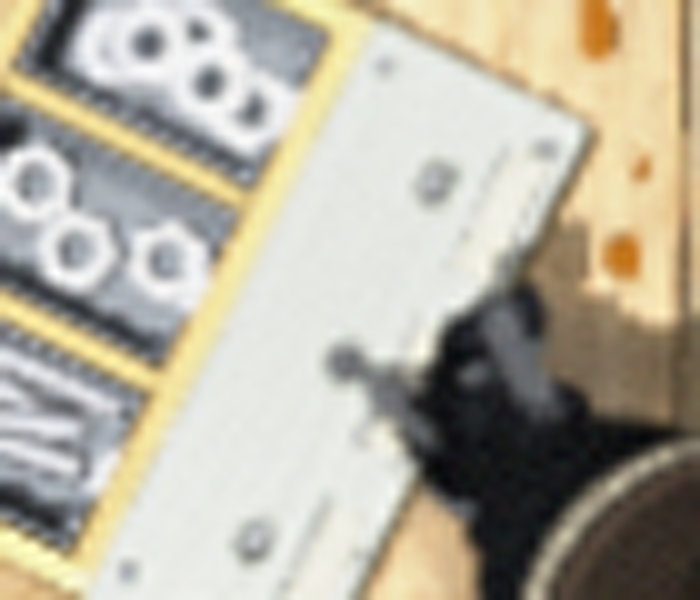

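The pin is in the bore in both views, at (325,380) in the scene crop and (347,362) in the top crop, with no contact force. I'll push on in small steps.

```bash
python3 -m jog '[{"ax":0,"ay":0,"az":0,"x":0,"y":0,"z":0.002,"hand":0},{"ax":0,"ay":0,"az":0,"x":0,"y":0,"z":0.002,"hand":0},{"ax":0,"ay":0,"az":0,"x":0,"y":0,"z":0,"hand":0}]'
cat > st.py <<'E'
from press import *
o=log();R=np.array(o["ee_rot"]);t=np.array(o["eef_pos"]);tip=t+R@[0,0,LT];e=tip-bore;F=np.array(o["wrist_force"])
print("along %.2f oy %.2f slope %.2f"%(e@d,e@oy,e@np.cross(d,oy)),"F along %.1f oy %.1f slope %.1f"%(F@d,F@oy,F@np.cross(d,oy)),"ang",Ro.from_matrix(R.T@Rp(np.radians(20))).magnitude())
E
python3 st.py
```

```text
time: 10.05
eef_pos: [427.1, 114.7, 196.8]
ee_rot: [[-0.383, 0.898, 0.217], [0.855, 0.256, 0.451], [0.35, 0.358, -0.866]]
wrist_force: [0.2, -0.2, -1.3]
grip_width: 0.122
along 8.32 oy 0.22 slope 4.12 F along 1.1 oy -0.3 slope -0.8 ang 0.001477624466975566
```

```bash
python3 -m jog '[{"ax":0,"ay":0,"az":0,"x":0,"y":0,"z":0.0015,"hand":0},{"ax":0,"ay":0,"az":0,"x":0,"y":0,"z":0.0015,"hand":0},{"ax":0,"ay":0,"az":0,"x":0,"y":0,"z":0,"hand":0}]';python3 st.py
python3 -m jog '[{"ax":0,"ay":0,"az":0,"x":0,"y":0,"z":0.0015,"hand":0},{"ax":0,"ay":0,"az":0,"x":0,"y":0,"z":0,"hand":0}]';python3 st.py
```

```text
time: 10.35
eef_pos: [427.9, 116.0, 194.3]
ee_rot: [[-0.383, 0.898, 0.217], [0.855, 0.256, 0.451], [0.35, 0.359, -0.866]]
wrist_force: [-1.2, -2.2, 1.8]
grip_width: 0.122
along 11.20 oy 0.07 slope 4.20 F along -2.8 oy 0.1 slope -1.3 ang 0.00136672010966691
time: 10.55
eef_pos: [428.2, 116.6, 193.0]
ee_rot: [[-0.383, 0.898, 0.217], [0.855, 0.256, 0.451], [0.35, 0.359, -0.866]]
wrist_force: [-0.9, -3.1, 3.3]
grip_width: 0.124
along 12.66 oy 0.03 slope 4.20 F along -4.4 oy -0.5 slope -1.1 ang 0.0013073994588729352
```

```bash
python3 -m jog '[{"ax":0,"ay":0,"az":0,"x":0,"y":0,"z":0.0015,"hand":0},{"ax":0,"ay":0,"az":0,"x":0,"y":0,"z":0.0015,"hand":0},{"ax":0,"ay":0,"az":0,"x":0,"y":0,"z":0,"hand":0}]';python3 st.py
python3 -m jog '[{"ax":0,"ay":0,"az":0,"x":0,"y":0,"z":0.001,"hand":0},{"ax":0,"ay":0,"az":0,"x":0,"y":0,"z":0,"hand":0}]';python3 st.py
python3 look.py 9 0
```

```text
time: 10.85
eef_pos: [428.8, 118.0, 190.3]
ee_rot: [[-0.383, 0.898, 0.217], [0.855, 0.256, 0.451], [0.35, 0.359, -0.866]]
wrist_force: [-0.6, -2.2, 2.4]
grip_width: 0.126
along 15.77 oy 0.15 slope 4.15 F along -3.2 oy -0.5 slope -0.8 ang 0.0013817990381665417
time: 11.05
eef_pos: [429.1, 118.4, 189.5]
ee_rot: [[-0.383, 0.898, 0.217], [0.855, 0.256, 0.451], [0.35, 0.359, -0.866]]
wrist_force: [-0.6, -2.5, 3.2]
grip_width: 0.126
along 16.68 oy 0.09 slope 4.17 F along -4.0 oy -0.5 slope -0.6 ang 0.0013678402313298098
n 1 xyz [-0.00272, -0.00293, -0.01668] a [2e-05, -0.00137, 1e-05]
tip rel bore: along 16.679379869946608 oy 0.09220528725395494 up-slope 4.173890154047076  F [-0.62675071 -2.5161345   3.18779114] w 0.12624889503465836 q [-0.13  0.38  2.37  1.2   0.54 -1.57]
tip [[287. 435.]] [[324. 345.]]
bore [[330. 386.]] [[354. 363.]]
```

View pics/s9.png

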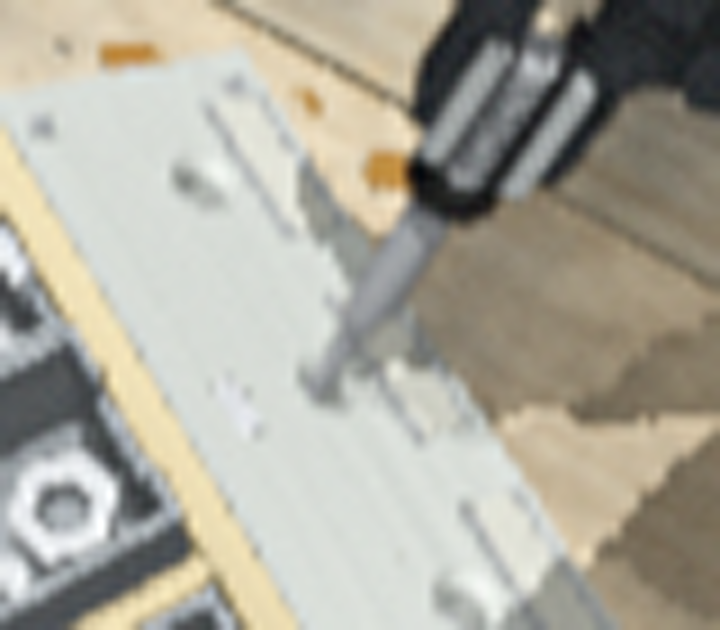

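The nut bin is up: its dark side wall now covers the divider at about (130,560). I'll retract.

```bash
python3 -m jog '[{"ax":0,"ay":0,"az":0,"x":0,"y":0,"z":-0.008,"hand":0},{"ax":0,"ay":0,"az":0,"x":0,"y":0,"z":-0.015,"hand":0},{"ax":0,"ay":0,"az":0,"x":0,"y":0,"z":-0.03,"hand":0},{"ax":0,"ay":0,"az":0,"x":0,"y":0,"z":-0.035,"hand":0},{"ax":0,"ay":0,"az":0,"x":0,"y":0,"z":-0.02,"hand":0}]';python3 st.py
python3 - <<'E'
from press import *
S=eyes.snapshot("scene");save(S,"s10",(150,220,150,140),5)
rows(Rtool([np.cos(.1),np.sin(.1),0],[0,0,-1]),[480,30,325])
E
```

```text
time: 11.65
eef_pos: [405.1, 68.8, 284.5]
ee_rot: [[-0.383, 0.898, 0.218], [0.855, 0.256, 0.45], [0.348, 0.359, -0.866]]
wrist_force: [0.9, 1.0, -1.8]
grip_width: 0.123
along -93.12 oy -0.07 slope 3.83 F along 2.2 oy -0.3 slope 0.2 ang 0.00046217025128823526
n 5 xyz [-0.00932, 0.01421, -0.00722] a [0.06609, -0.08181, 0.04883]
```

View pics/s10.png

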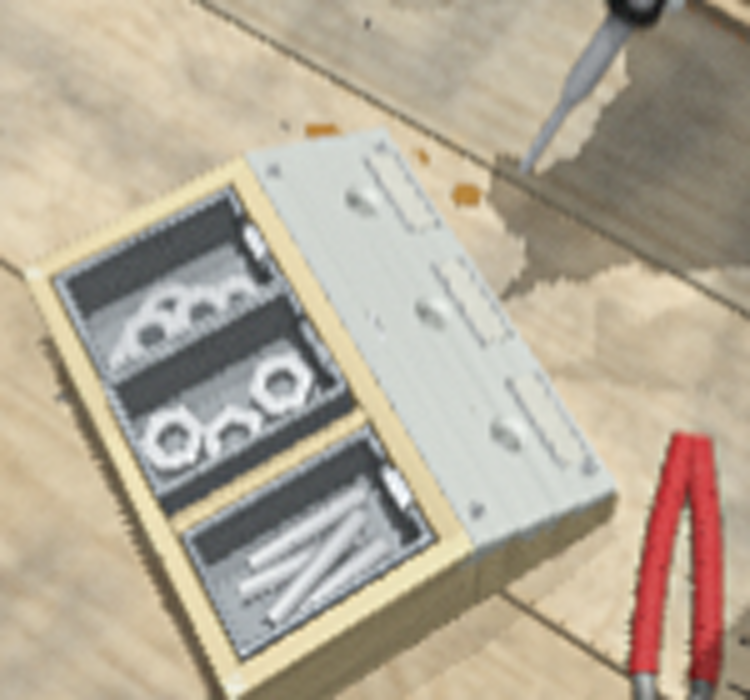

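The middle bin stands up with its three nuts, and the other two are still locked. Now I'll take the punch back to the rack.

```bash
python3 -m jog '[{"ax":0.0661,"ay":-0.0818,"az":0.0488,"x":-0.0093,"y":0.0142,"z":-0.0072,"hand":0},{"ax":0.0661,"ay":-0.0818,"az":0.0488,"x":-0.0093,"y":0.0142,"z":-0.0072,"hand":0},{"ax":0.0661,"ay":-0.0818,"az":0.0488,"x":-0.0093,"y":0.0142,"z":-0.0072,"hand":0},{"ax":0.0661,"ay":-0.0818,"az":0.0488,"x":-0.0093,"y":0.0142,"z":-0.0072,"hand":0},{"ax":0.0661,"ay":-0.0818,"az":0.0488,"x":-0.0093,"y":0.0142,"z":-0.0072,"hand":0}]'
python3 -m jog '[{"ax":0,"ay":0,"az":0,"x":0,"y":0,"z":0,"hand":0}]'
python3 - <<'E'
from go import *
o=log();print(o["q"].round(2) if hasattr(o["q"],"round") else o["q"])
rows(Rtool([.983,-.184,0],[0,0,-1]),[574.8,-246,335])
E
```

```text
time: 12.2
eef_pos: [469.3, 37.4, 315.3]
ee_rot: [[-0.135, 0.99, 0.024], [0.989, 0.134, 0.06], [0.056, 0.032, -0.998]]
wrist_force: [-0.7, 0.4, -1.9]
grip_width: 0.126
time: 12.3
eef_pos: [471.6, 38.2, 315.7]
ee_rot: [[-0.137, 0.99, 0.027], [0.989, 0.136, 0.061], [0.057, 0.035, -0.998]]
wrist_force: [1.1, 0.3, -1.2]
grip_width: 0.131
[-0.02  0.21  1.99  0.08  0.92 -0.21]
n 7 xyz [-0.04065, 0.0149, -0.00385] a [0.00364, -0.0089, 0.046]
```

```bash
python3 -m jog '[{"ax":0.0036,"ay":-0.0089,"az":0.046,"x":-0.0407,"y":0.0149,"z":-0.0039,"hand":0},{"ax":0.0036,"ay":-0.0089,"az":0.046,"x":-0.0407,"y":0.0149,"z":-0.0039,"hand":0},{"ax":0.0036,"ay":-0.0089,"az":0.046,"x":-0.0407,"y":0.0149,"z":-0.0039,"hand":0},{"ax":0.0036,"ay":-0.0089,"az":0.046,"x":-0.0407,"y":0.0149,"z":-0.0039,"hand":0},{"ax":0.0036,"ay":-0.0089,"az":0.046,"x":-0.0407,"y":0.0149,"z":-0.0039,"hand":0}]'
python3 -m jog '[{"ax":0.0036,"ay":-0.0089,"az":0.046,"x":-0.0407,"y":0.0149,"z":-0.0039,"hand":0},{"ax":0.0036,"ay":-0.0089,"az":0.046,"x":-0.0407,"y":0.0149,"z":-0.0039,"hand":0},{"ax":0,"ay":0,"az":0,"x":0,"y":0,"z":0,"hand":0},{"ax":0,"ay":0,"az":0,"x":0,"y":0,"z":0,"hand":0}]'
python3 - <<'E'
from go import *
o=log()
rows(Rtool([.983,-.184,0],[0,0,-1]),[574.8,-246,300],1)
E
```

```text
time: 12.8
eef_pos: [551.8, -163.6, 326.1]
ee_rot: [[0.092, 0.996, 0.008], [0.995, -0.092, 0.023], [0.023, 0.006, -1.0]]
wrist_force: [0.5, 0.6, -1.2]
grip_width: 0.121
time: 13.2
eef_pos: [571.5, -247.2, 332.4]
ee_rot: [[0.183, 0.983, -0.002], [0.983, -0.183, 0.006], [0.006, -0.003, -1.0]]
wrist_force: [-1.1, 1.2, -0.7]
grip_width: 0.127
n 1 xyz [0.00165, 0.00313, 0.03237] a [-0.00269, -0.00567, 0.00063]
```

Correct the pose and look before inserting.

```bash
python3 -m jog '[{"ax":-0.0027,"ay":-0.0057,"az":0.0006,"x":0.0017,"y":0.0031,"z":0.03,"hand":0},{"ax":0,"ay":0,"az":0,"x":0,"y":0,"z":0,"hand":0},{"ax":0,"ay":0,"az":0,"x":0,"y":0,"z":0,"hand":0}]'
cat > rk.py <<'E'
from go import *
import sys
n=sys.argv[1];o=log();R=np.array(o["ee_rot"]);t=np.array(o["eef_pos"]);S=eyes.snapshot("scene");T=eyes.snapshot("top");save(T,"t"+n,(300,150,100,75),7)
print(o["q"]);rows(Rtool([.983,-.184,0],[0,0,-1]),[574.8,-246,200],1)
x,y,f=250,60,8;im=cv2.cvtColor(S["pixels"],cv2.COLOR_RGB2BGR)[y:y+70,x:x+95];im=cv2.resize(im,None,fx=f,fy=f,interpolation=cv2.INTER_CUBIC)
Z=lambda X:np.round((proj(S,X)-[x,y]+.5)*f-.5).astype(int)
cv2.polylines(im,[Z(np.array([t+R@[0,0,171-z] for z in (0,36,86)]))],False,(0,0,255),1)
a=np.linspace(0,2*np.pi,40);h=np.array([574.8,-246,112])
cv2.polylines(im,[Z(np.array([h+7.5*np.array([np.cos(k),np.sin(k),0]) for k in a]))],False,(0,160,0),1)
cv2.imwrite(f"pics/s{n}.png",im)
E
python3 rk.py 11
```

```text
time: 13.5
eef_pos: [574.9, -244.6, 303.5]
ee_rot: [[0.182, 0.983, -0.001], [0.983, -0.182, -0.001], [-0.001, -0.001, -1.0]]
wrist_force: [0.3, 0.0, -0.8]
grip_width: 0.125
[-0.45000969  0.44535149  1.65730293 -0.00176395  1.03912061 -0.26570388]
n 1 xyz [-0.00053, -0.00096, 0.1048] a [0.00202, 0.00259, 0.00095]
```

View pics/s11.png

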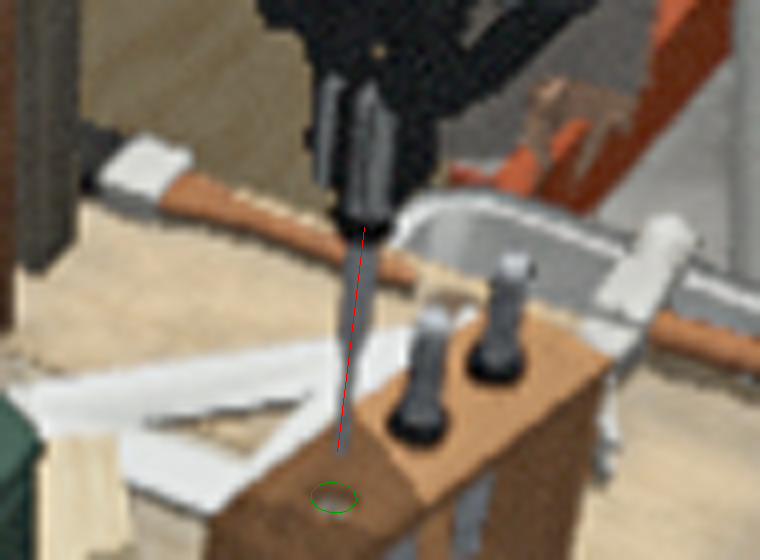

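```bash
python3 -m jog '[{"ax":0.002,"ay":0.0026,"az":0.001,"x":-0.0005,"y":-0.001,"z":0.015,"hand":0},{"ax":0,"ay":0,"az":0,"x":0,"y":0,"z":0.015,"hand":0},{"ax":0,"ay":0,"az":0,"x":0,"y":0,"z":0.015,"hand":0},{"ax":0,"ay":0,"az":0,"x":0,"y":0,"z":0,"hand":0},{"ax":0,"ay":0,"az":0,"x":0,"y":0,"z":0,"hand":0}]'
python3 rk.py 12
```

```text
time: 14.1
eef_pos: [574.4, -246.3, 258.8]
ee_rot: [[0.185, 0.983, -0.001], [0.983, -0.185, 0.0], [-0.0, -0.001, -1.0]]
wrist_force: [-0.7, -0.2, -1.8]
grip_width: 0.124
[-4.53295218e-01  4.91992645e-01  1.70117217e+00 -5.62841221e-04
  9.49468941e-01 -2.66661096e-01]
n 1 xyz [0.00047, -0.0001, 0.05957] a [0.00032, 0.00064, -0.00126]
```

View pics/s12.png

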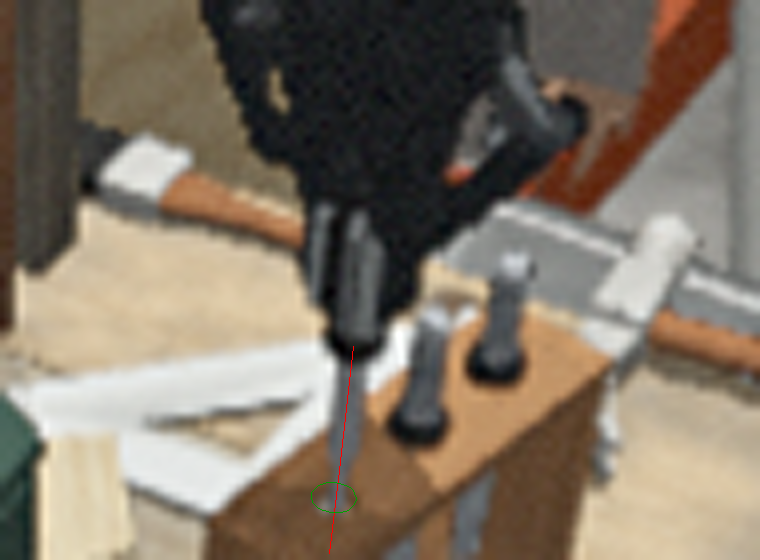

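The pin is in the hole, so I'll keep lowering.

```bash
python3 -m jog '[{"ax":0,"ay":0,"az":0,"x":0.0003,"y":0,"z":0.012,"hand":0},{"ax":0,"ay":0,"az":0,"x":0,"y":0,"z":0.012,"hand":0},{"ax":0,"ay":0,"az":0,"x":0,"y":0,"z":0.01,"hand":0},{"ax":0,"ay":0,"az":0,"x":0,"y":0,"z":0,"hand":0}]'
python3 -m jog '[{"ax":0,"ay":0,"az":0,"x":0,"y":0,"z":0.01,"hand":0},{"ax":0,"ay":0,"az":0,"x":0,"y":0,"z":0.007,"hand":0},{"ax":0,"ay":0,"az":0,"x":0,"y":0,"z":0,"hand":0},{"ax":0,"ay":0,"az":0,"x":0,"y":0,"z":0,"hand":0}]'
python3 rk.py 13
```

```text
time: 14.6
eef_pos: [573.7, -245.7, 222.8]
ee_rot: [[0.185, 0.983, -0.003], [0.983, -0.185, 0.001], [0.0, -0.003, -1.0]]
wrist_force: [-0.2, 0.4, -0.8]
grip_width: 0.126
time: 15.0
eef_pos: [574.5, -246.0, 207.7]
ee_rot: [[0.185, 0.983, -0.001], [0.983, -0.185, -0.0], [-0.0, -0.001, -1.0]]
wrist_force: [0.8, -0.1, -1.0]
grip_width: 0.122
[-4.52805725e-01  5.51499898e-01  1.74357086e+00 -7.79950147e-04
  8.47354260e-01 -2.65884821e-01]
n 1 xyz [0.00014, 0.00011, 0.00817] a [-0.00024, 0.00059, -0.0013]
```

View pics/s13.png

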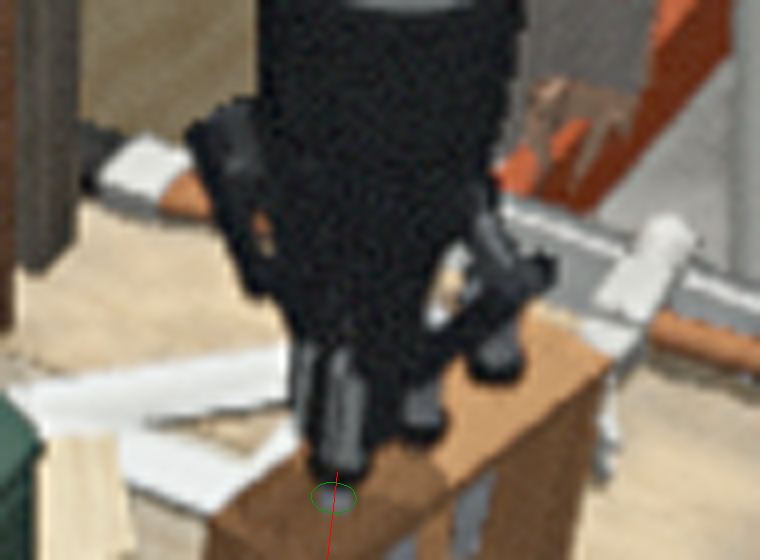

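```bash
python3 -m jog '[{"ax":0,"ay":0,"az":0,"x":0,"y":0,"z":0.004,"hand":0},{"ax":0,"ay":0,"az":0,"x":0,"y":0,"z":0.003,"hand":0},{"ax":0,"ay":0,"az":0,"x":0,"y":0,"z":0,"hand":0}]'
python3 -m jog '[{"ax":0,"ay":0,"az":0,"x":0,"y":0,"z":0.0015,"hand":0},{"ax":0,"ay":0,"az":0,"x":0,"y":0,"z":0,"hand":0}]'
```

```text
time: 15.4
eef_pos: [574.3, -246.0, 200.4]
ee_rot: [[0.185, 0.983, -0.001], [0.983, -0.185, -0.0], [-0.0, -0.001, -1.0]]
wrist_force: [0.0, 0.4, -1.2]
grip_width: 0.122
time: 15.6
eef_pos: [574.4, -246.0, 199.2]
ee_rot: [[0.185, 0.983, -0.001], [0.983, -0.185, -0.0], [-0.0, -0.001, -1.0]]
wrist_force: [-0.3, -0.3, -0.7]
grip_width: 0.126
```

```bash
python3 -m jog '[{"ax":0,"ay":0,"az":0,"x":0,"y":0,"z":0.001,"hand":0},{"ax":0,"ay":0,"az":0,"x":0,"y":0,"z":0,"hand":0}]'
python3 -m jog '[{"ax":0,"ay":0,"az":0,"x":0,"y":0,"z":0,"hand":0.25},{"ax":0,"ay":0,"az":0,"x":0,"y":0,"z":0,"hand":0.5},{"ax":0,"ay":0,"az":0,"x":0,"y":0,"z":0,"hand":0.5},{"ax":0,"ay":0,"az":0,"x":0,"y":0,"z":0,"hand":0.5}]'
python3 rk.py 14
```

```text
time: 15.8
eef_pos: [574.5, -246.0, 198.3]
ee_rot: [[0.185, 0.983, -0.001], [0.983, -0.185, -0.0], [-0.0, -0.001, -1.0]]
wrist_force: [-0.0, -0.6, -1.5]
grip_width: 0.121
time: 16.2
eef_pos: [574.5, -246.1, 198.5]
ee_rot: [[0.185, 0.983, -0.001], [0.983, -0.185, -0.0], [-0.001, -0.001, -1.0]]
wrist_force: [0.6, 0.0, -0.5]
grip_width: 0.501
[-4.52874812e-01  5.62990946e-01  1.75042891e+00 -8.57695470e-04
  8.28561126e-01 -2.65895165e-01]
n 1 xyz [9e-05, 0.00028, -0.00157] a [-0.00059, 0.00045, -0.00133]
```

View pics/s14.png

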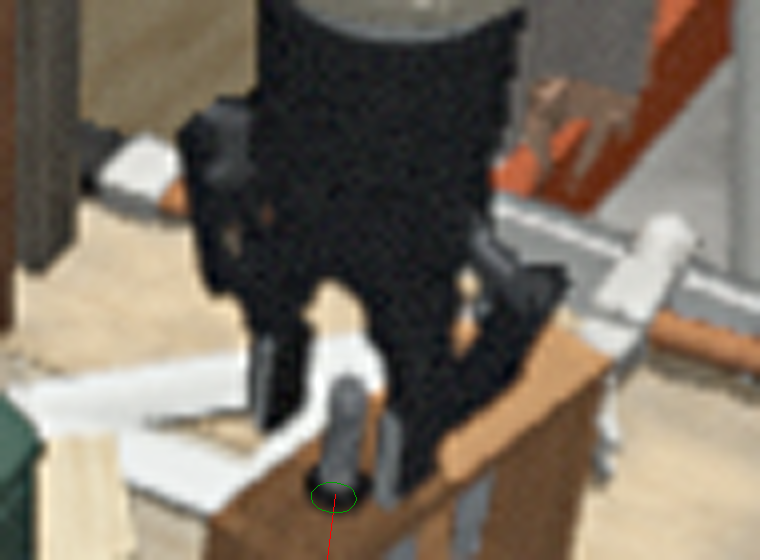

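```bash
python3 -m jog '[{"ax":0,"ay":0,"az":0,"x":0,"y":0,"z":-0.02,"hand":0.5},{"ax":0,"ay":0,"az":0,"x":0,"y":0,"z":-0.04,"hand":0.5},{"ax":0,"ay":0,"az":0,"x":0,"y":0,"z":-0.04,"hand":1},{"ax":0,"ay":0,"az":0,"x":0,"y":0,"z":-0.01,"hand":1}]'
python3 rk.py 15
python3 - <<'E'
from go import *
rows(Rtool([.90,-.4357,0],[0,0,-1]),[499.2,262.3,260])
T=eyes.snapshot("top");save(T,"t16",(130,165,90,90),8)
S=eyes.snapshot("scene");save(S,"s16",(150,240,100,100),7)
E
```

```text
time: 16.7
eef_pos: [576.0, -246.6, 312.8]
ee_rot: [[0.185, 0.983, 0.005], [0.983, -0.185, -0.003], [-0.002, 0.005, -1.0]]
wrist_force: [0.6, -0.3, 0.0]
grip_width: 0.826
[-4.52699099e-01  4.36564941e-01  1.64689479e+00 -6.92119246e-04
  1.05274265e+00 -2.66009690e-01]
n 1 xyz [0.00038, -0.00079, 0.11024] a [0.0027, 0.00135, -0.00136]
n 12 xyz [0.03859, -0.01893, 0.00413] a [0.00024, 8e-05, 0.02204]
```

View pics/t16.png

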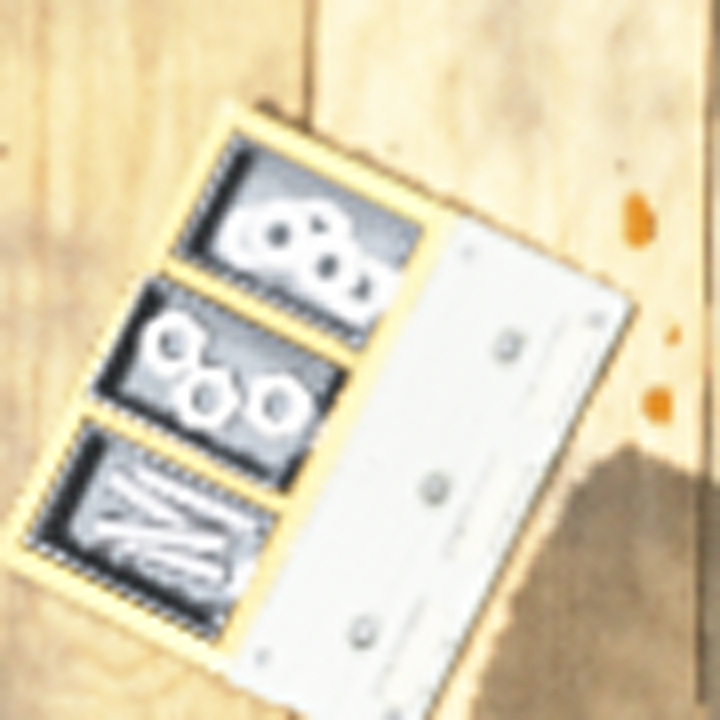

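View pics/s16.png

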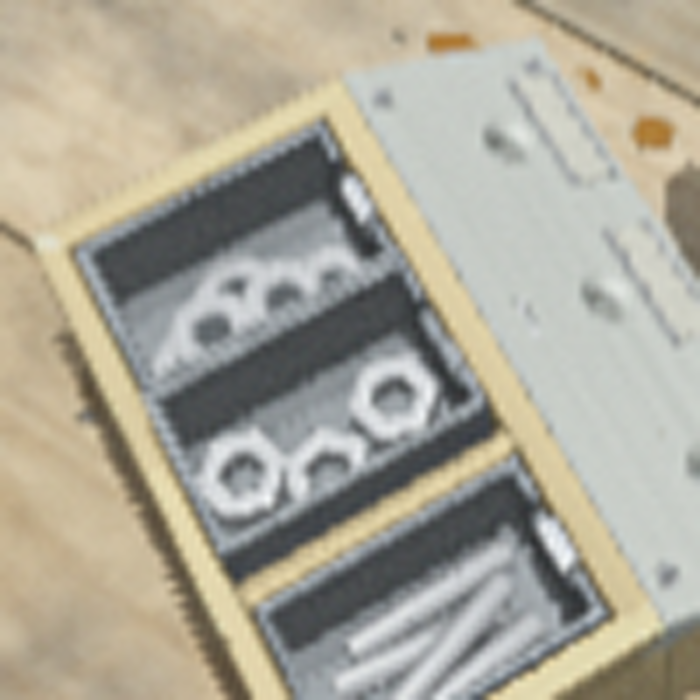

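View pics/s15.png

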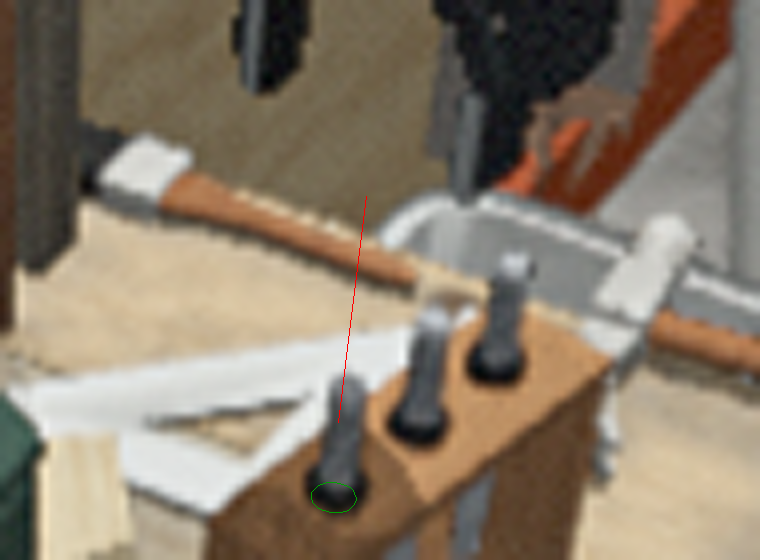

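Run:
```python
from press import *
S=eyes.snapshot("scene");T=eyes.snapshot("top")
for p,f,off,pts in ((T,8,(130,165),[(150,278),(348,375),(288,490),(95,393)]),(S,7,(150,240),[(160,400),(412,278),(495,408),(225,555)])):
    X=np.array([onz(p,(a+.5)/f-.5+off[0],(b+.5)/f-.5+off[1],95) for a,b in pts]);print(X.round(1).tolist(),X.mean(0))
    v=X[1]-X[0]+X[2]-X[3];print(np.arctan2(-v[1],-v[0]))
```

```text
[[535.8, 286.3, 95.0], [502.0, 213.5, 95.0], [460.5, 234.1, 95.0], [494.1, 305.2, 95.0]] [498.09974129 259.76843372  95.        ]
1.1330066669691372
[[534.2, 286.0, 95.0], [498.6, 222.4, 95.0], [458.0, 240.1, 95.0], [493.5, 308.7, 95.0]] [496.08610938 264.30312747  95.        ]
1.0774141070566752
```

```bash
python3 -m jog '[{"ax":0,"ay":0,"az":0.022,"x":0.0386,"y":-0.0189,"z":0.0041,"hand":1},{"ax":0,"ay":0,"az":0.022,"x":0.0386,"y":-0.0189,"z":0.0041,"hand":1},{"ax":0,"ay":0,"az":0.022,"x":0.0386,"y":-0.0189,"z":0.0041,"hand":1},{"ax":0,"ay":0,"az":0.022,"x":0.0386,"y":-0.0189,"z":0.0041,"hand":1},{"ax":0,"ay":0,"az":0.022,"x":0.0386,"y":-0.0189,"z":0.0041,"hand":1}]'
python3 -m jog '[{"ax":0,"ay":0,"az":0.022,"x":0.0386,"y":-0.0189,"z":0.0041,"hand":1},{"ax":0,"ay":0,"az":0.022,"x":0.0386,"y":-0.0189,"z":0.0041,"hand":1},{"ax":0,"ay":0,"az":0.022,"x":0.0386,"y":-0.0189,"z":0.0041,"hand":1},{"ax":0,"ay":0,"az":0.022,"x":0.0386,"y":-0.0189,"z":0.0041,"hand":1},{"ax":0,"ay":0,"az":0.022,"x":0.0386,"y":-0.0189,"z":0.0041,"hand":1}]'
python3 -m jog '[{"ax":0,"ay":0,"az":0.022,"x":0.0386,"y":-0.0189,"z":0.0041,"hand":1},{"ax":0,"ay":0,"az":0.022,"x":0.0386,"y":-0.0189,"z":0.0041,"hand":1},{"ax":0,"ay":0,"az":0,"x":0,"y":0,"z":0,"hand":1},{"ax":0,"ay":0,"az":0,"x":0,"y":0,"z":0,"hand":1}]'
python3 - <<'E'
from press import *
log();rows(Rtool([.90,-.4357,0],[0,0,-1]),[498.3,262.2,180],1)
E
```

```text
time: 17.5
eef_pos: [525.4, -35.1, 286.4]
ee_rot: [[0.293, 0.956, -0.003], [0.956, -0.293, 0.0], [-0.001, -0.003, -1.0]]
wrist_force: [1.2, 0.2, -0.1]
grip_width: 1.003
time: 18.0
eef_pos: [500.9, 178.3, 265.9]
ee_rot: [[0.396, 0.918, -0.003], [0.918, -0.396, -0.001], [-0.002, -0.002, -1.0]]
wrist_force: [0.9, -1.0, -0.1]
grip_width: 1.0
time: 18.4
eef_pos: [497.9, 263.2, 257.6]
ee_rot: [[0.433, 0.901, -0.003], [0.901, -0.433, -0.001], [-0.003, -0.002, -1.0]]
wrist_force: [0.2, 0.2, -0.0]
grip_width: 1.0
n 1 xyz [-0.00055, 0.00101, 0.0776] a [-0.00209, 0.00263, 0.00274]
```

```bash
python3 -m jog '[{"ax":-0.0021,"ay":0.0026,"az":0.0027,"x":-0.0006,"y":0.001,"z":0.035,"hand":1},{"ax":0,"ay":0,"az":0,"x":0,"y":0,"z":0.042,"hand":1},{"ax":0,"ay":0,"az":0,"x":0,"y":0,"z":0,"hand":1},{"ax":0,"ay":0,"az":0,"x":0,"y":0,"z":0,"hand":1}]'
cat > bn.py <<'E'
from press import *
import sys
log();rows(Rtool([.90,-.4357,0],[0,0,-1]),[498.3,262.2,150],1)
T=eyes.snapshot("top");save(T,"t"+sys.argv[1],(130,165,90,90),7)
S=eyes.snapshot("scene");save(S,"s"+sys.argv[1],(150,200,110,120),6)
E
python3 bn.py 17
```

```text
time: 18.8
eef_pos: [499.2, 260.6, 182.0]
ee_rot: [[0.439, 0.899, 0.0], [0.899, -0.439, 0.0], [0.0, 0.0, -1.0]]
wrist_force: [1.2, 0.3, 0.9]
grip_width: 0.998
n 1 xyz [0.00101, -0.0015, 0.03199] a [6e-05, -4e-05, -0.00317]
```

View pics/s17.png

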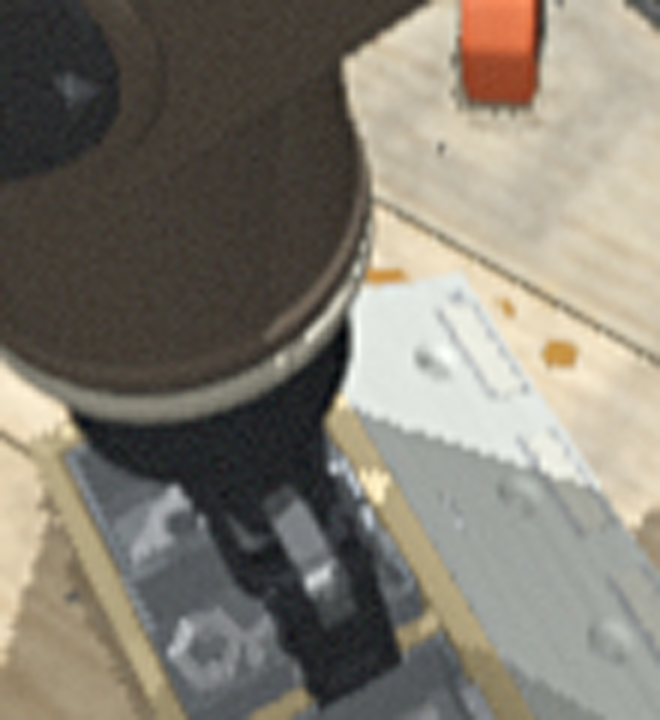

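View pics/t17.png

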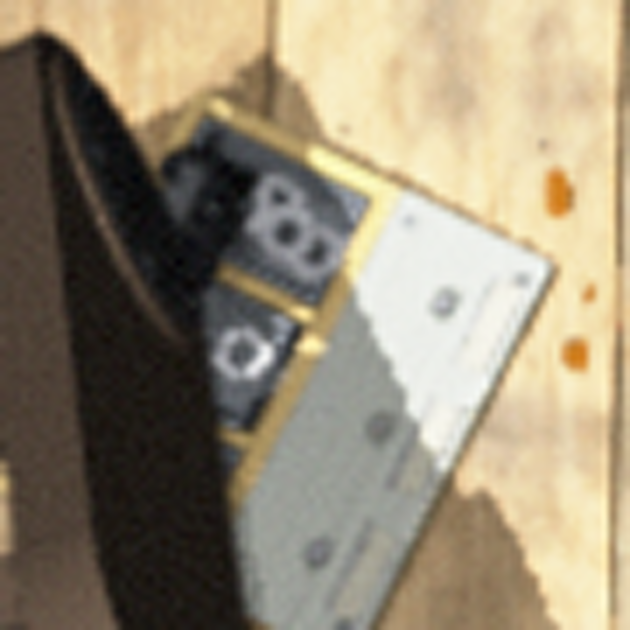

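```bash
python3 -m jog '[{"ax":0,"ay":0,"az":-0.003,"x":0.001,"y":-0.0015,"z":0.015,"hand":1},{"ax":0,"ay":0,"az":0,"x":0,"y":0,"z":0.016,"hand":1},{"ax":0,"ay":0,"az":0,"x":0,"y":0,"z":0,"hand":1},{"ax":0,"ay":0,"az":0,"x":0,"y":0,"z":0,"hand":1}]'
python3 bn.py 18
```

```text
time: 19.3
eef_pos: [499.2, 263.4, 152.5]
ee_rot: [[0.435, 0.9, 0.004], [0.9, -0.435, 0.002], [0.003, 0.002, -1.0]]
wrist_force: [0.6, -0.4, 0.0]
grip_width: 1.0
n 1 xyz [-0.00149, -0.00027, 0.00246] a [0.00245, -0.00306, 0.00065]
```

View pics/s18.png

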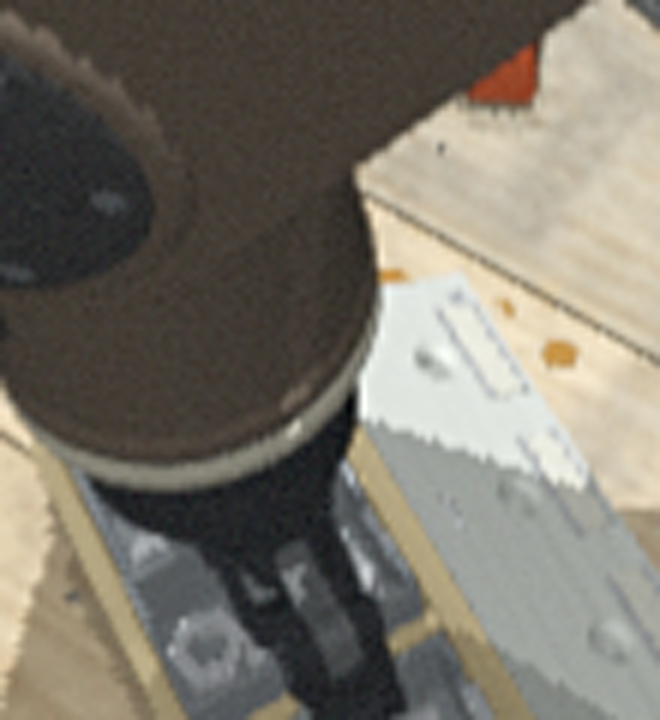

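```bash
python3 -m jog '[{"ax":0,"ay":0,"az":0,"x":-0.0005,"y":0,"z":0.002,"hand":0.75},{"ax":0,"ay":0,"az":0,"x":0,"y":0,"z":0,"hand":0.65},{"ax":0,"ay":0,"az":0,"x":0,"y":0,"z":0,"hand":0.5},{"ax":0,"ay":0,"az":0,"x":0,"y":0,"z":0,"hand":0.5},{"ax":0,"ay":0,"az":0,"x":0,"y":0,"z":0,"hand":0.5}]' 40
python3 -m jog '[{"ax":0,"ay":0,"az":0,"x":0,"y":0,"z":0,"hand":0.4},{"ax":0,"ay":0,"az":0,"x":0,"y":0,"z":0,"hand":0.4}]' 60
python3 bn.py 19
```

```text
time: 19.9
eef_pos: [498.4, 262.8, 149.2]
ee_rot: [[0.435, 0.9, 0.002], [0.9, -0.435, 0.001], [0.002, 0.002, -1.0]]
wrist_force: [-1.6, 0.2, 5.6]
grip_width: 0.572
time: 20.1
eef_pos: [498.5, 262.8, 149.2]
ee_rot: [[0.435, 0.9, 0.002], [0.9, -0.435, 0.001], [0.002, 0.002, -1.0]]
wrist_force: [-0.6, -0.8, 5.2]
grip_width: 0.571
n 1 xyz [-0.00064, 0.00013, -0.00082] a [0.00166, -0.0021, 0.00071]
```

View pics/s19.png

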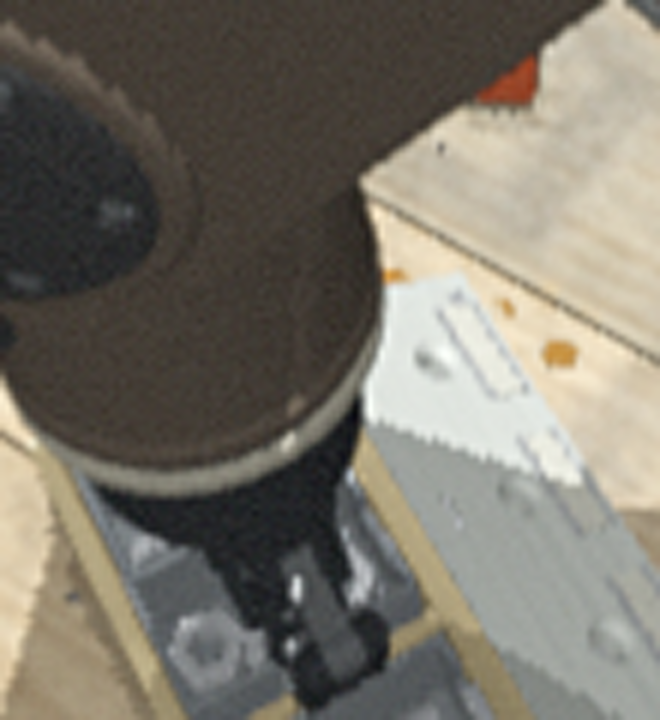

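```bash
python3 -m jog '[{"ax":0,"ay":0,"az":0,"x":0,"y":0,"z":-0.005,"hand":0.4},{"ax":0,"ay":0,"az":0,"x":0,"y":0,"z":-0.008,"hand":0.4},{"ax":0,"ay":0,"az":0,"x":0,"y":0,"z":-0.012,"hand":0.4},{"ax":0,"ay":0,"az":0,"x":0,"y":0,"z":-0.012,"hand":0.4},{"ax":0,"ay":0,"az":0,"x":0,"y":0,"z":0,"hand":0.4}]' 
python3 bn.py 20
```

```text
time: 20.7
eef_pos: [499.1, 263.1, 188.2]
ee_rot: [[0.435, 0.9, 0.005], [0.9, -0.435, 0.002], [0.004, 0.003, -1.0]]
wrist_force: [0.0, -0.3, -1.1]
grip_width: 0.569
n 1 xyz [-0.00131, -0.00043, 0.03824] a [0.00343, -0.00414, 0.00084]
```

View pics/s20.png

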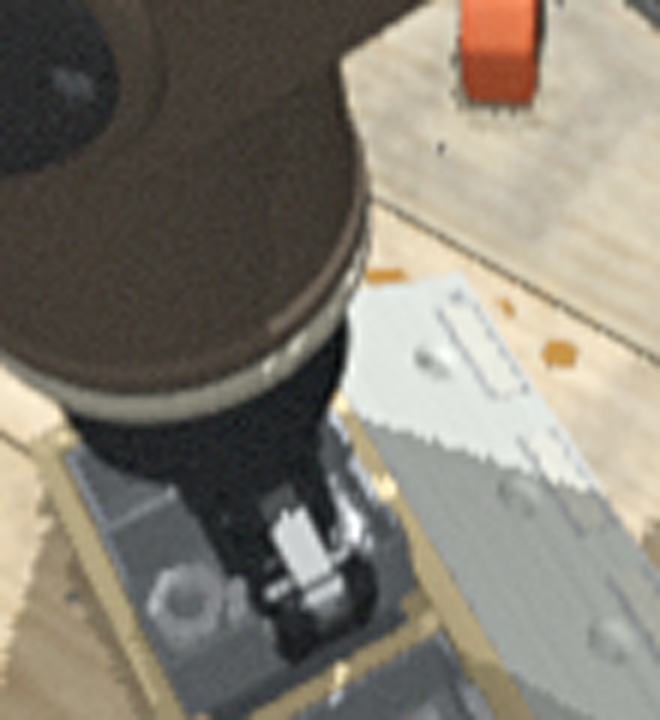

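```bash
python3 -m jog '[{"ax":0,"ay":0,"az":0,"x":0,"y":0,"z":-0.015,"hand":0.4},{"ax":0,"ay":0,"az":0,"x":0,"y":0,"z":-0.02,"hand":0.4},{"ax":0,"ay":0,"az":0,"x":0,"y":0,"z":-0.02,"hand":0.4},{"ax":0,"ay":0,"az":0,"x":0,"y":0,"z":-0.02,"hand":0.4},{"ax":0,"ay":0,"az":0,"x":0,"y":0,"z":-0.02,"hand":0.4}]' 
python3 bn.py 21
```

```text
time: 21.3
eef_pos: [497.8, 262.5, 281.4]
ee_rot: [[0.435, 0.9, 0.001], [0.9, -0.435, 0.001], [0.001, 0.001, -1.0]]
wrist_force: [1.3, -0.9, -1.3]
grip_width: 0.571
n 1 xyz [-0.00016, 0.00048, 0.13139] a [0.00096, -0.00124, 0.00067]
```

View pics/s21.png

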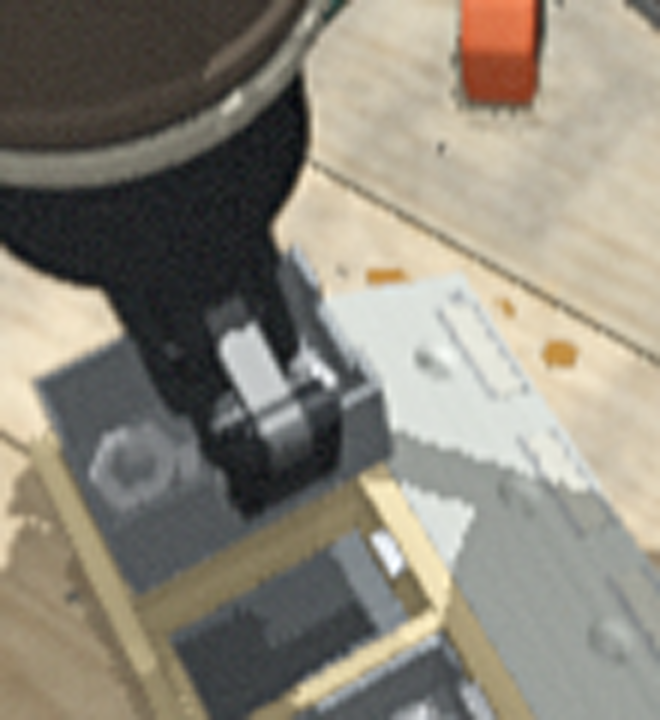

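```bash
python3 -m jog '[{"ax":0,"ay":0,"az":0,"x":0,"y":0,"z":-0.02,"hand":0.4},{"ax":0,"ay":0,"az":0,"x":0,"y":0,"z":-0.02,"hand":0.4},{"ax":0,"ay":0,"az":0,"x":0,"y":0,"z":-0.01,"hand":0.4}]'
python3 - <<'E'
from go import *
log();rows(Rtool([1,0,0],[0,0,-1]),[416,-331,330],20)
T=eyes.snapshot("top");print(onz(T,330,285,0),onz(T,330,215,0),onz(T,400,250,0))
E
```

```text
time: 21.7
eef_pos: [498.1, 262.6, 331.4]
ee_rot: [[0.435, 0.9, 0.003], [0.9, -0.435, 0.001], [0.002, 0.002, -1.0]]
wrist_force: [-0.2, 0.3, -1.0]
grip_width: 0.566
n 20 xyz [-0.03007, 0.00298, 4e-05] a [0.00011, -9e-05, -0.02251]
[ 286.43631625 -253.75614978    0.        ] [ 500.3803949  -252.05179919    0.        ] [ 394.93799191 -470.66852507    0.        ]
```

```bash
python3 -m jog '[{"ax":0,"ay":0,"az":-0.0225,"x":-0.0301,"y":0.003,"z":0,"hand":0.4},{"ax":0,"ay":0,"az":-0.0225,"x":-0.0301,"y":0.003,"z":0,"hand":0.4},{"ax":0,"ay":0,"az":-0.0225,"x":-0.0301,"y":0.003,"z":0,"hand":0.4},{"ax":0,"ay":0,"az":-0.0225,"x":-0.0301,"y":0.003,"z":0,"hand":0.4},{"ax":0,"ay":0,"az":-0.0225,"x":-0.0301,"y":0.003,"z":0,"hand":0.4}]'
python3 -m jog '[{"ax":0,"ay":0,"az":-0.0225,"x":-0.0301,"y":0.003,"z":0,"hand":0.4},{"ax":0,"ay":0,"az":-0.0225,"x":-0.0301,"y":0.003,"z":0,"hand":0.4},{"ax":0,"ay":0,"az":-0.0225,"x":-0.0301,"y":0.003,"z":0,"hand":0.4},{"ax":0,"ay":0,"az":-0.0225,"x":-0.0301,"y":0.003,"z":0,"hand":0.4},{"ax":0,"ay":0,"az":-0.0225,"x":-0.0301,"y":0.003,"z":0,"hand":0.4}]'
python3 - <<'E'
from go import *
log();rows(Rtool([1,0,0],[0,0,-1]),[416,-331,330],10)
S=eyes.snapshot("scene");save(S,"s22",(180,40,230,220),3)
E
```

```text
time: 22.25
eef_pos: [451.5, 117.4, 329.6]
ee_rot: [[0.33, 0.944, 0.001], [0.944, -0.33, 0.001], [0.001, 0.001, -1.0]]
wrist_force: [0.4, -0.6, -0.9]
grip_width: 0.568
time: 22.75
eef_pos: [422.6, -30.9, 329.5]
ee_rot: [[0.222, 0.975, 0.001], [0.975, -0.222, 0.001], [0.001, 0.001, -1.0]]
wrist_force: [0.1, 0.0, -0.7]
grip_width: 0.57
n 10 xyz [-0.02992, 0.00304, -7e-05] a [9e-05, -0.00014, -0.02241]
```

View pics/s22.png

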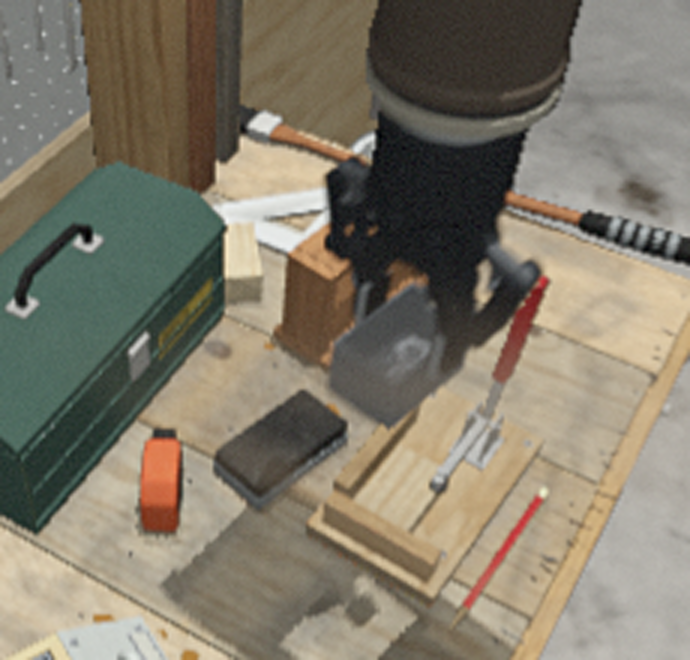

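```bash
python3 -m jog '[{"ax":0,"ay":0,"az":-0.0225,"x":-0.03,"y":0.003,"z":0,"hand":0.4},{"ax":0,"ay":0,"az":-0.0225,"x":-0.03,"y":0.003,"z":0,"hand":0.4},{"ax":0,"ay":0,"az":-0.0225,"x":-0.03,"y":0.003,"z":0,"hand":0.4},{"ax":0,"ay":0,"az":-0.0225,"x":-0.03,"y":0.003,"z":0,"hand":0.4},{"ax":0,"ay":0,"az":-0.0225,"x":-0.03,"y":0.003,"z":0,"hand":0.4}]'
python3 -m jog '[{"ax":0,"ay":0,"az":-0.0225,"x":-0.03,"y":0.003,"z":0,"hand":0.4},{"ax":0,"ay":0,"az":-0.0225,"x":-0.03,"y":0.003,"z":0,"hand":0.4},{"ax":0,"ay":0,"az":-0.0225,"x":-0.03,"y":0.003,"z":0,"hand":0.4},{"ax":0,"ay":0,"az":-0.0225,"x":-0.03,"y":0.003,"z":0,"hand":0.4},{"ax":0,"ay":0,"az":-0.0225,"x":-0.03,"y":0.003,"z":0,"hand":0.4}]'
python3 -m jog '[{"ax":0,"ay":0,"az":0,"x":0,"y":0,"z":0,"hand":0.4},{"ax":0,"ay":0,"az":0,"x":0,"y":0,"z":0,"hand":0.4}]'
python3 - <<'E'
from go import *
log();rows(Rtool([1,0,0],[0,0,-1]),[416,-331,130],1)
S=eyes.snapshot("scene");save(S,"s23",(240,20,190,190),4)
E
```

```text
time: 23.3
eef_pos: [410.7, -181.1, 329.3]
ee_rot: [[0.112, 0.994, 0.001], [0.994, -0.112, 0.002], [0.002, 0.001, -1.0]]
wrist_force: [1.2, 0.8, -2.0]
grip_width: 0.564
time: 23.8
eef_pos: [415.7, -331.7, 328.9]
ee_rot: [[-0.001, 1.0, 0.001], [1.0, 0.001, 0.002], [0.002, 0.001, -1.0]]
wrist_force: [0.6, 0.9, -1.1]
grip_width: 0.565
time: 24.0
eef_pos: [415.7, -330.8, 328.9]
ee_rot: [[0.002, 1.0, 0.001], [1.0, -0.002, 0.003], [0.003, 0.001, -1.0]]
wrist_force: [-1.2, -0.6, -0.9]
grip_width: 0.565
n 1 xyz [-0.00072, 0.00016, 0.19887] a [0.00083, -0.00253, -0.00157]
```

View pics/s23.png

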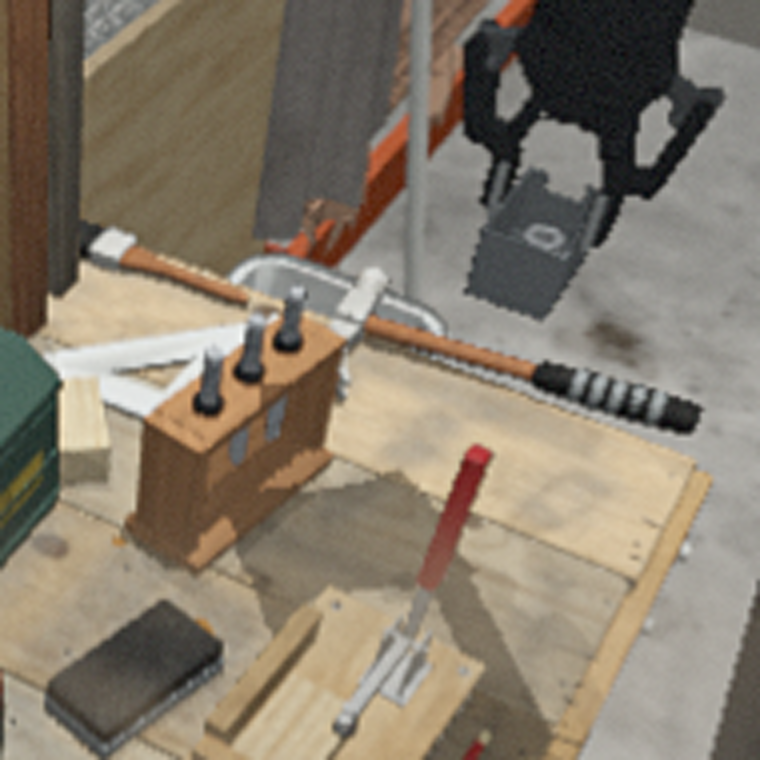

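```bash
python3 -m jog '[{"ax":0.0008,"ay":-0.0025,"az":-0.0016,"x":-0.0007,"y":0,"z":0.03,"hand":0.4},{"ax":0,"ay":0,"az":0,"x":0,"y":0,"z":0.045,"hand":0.4},{"ax":0,"ay":0,"az":0,"x":0,"y":0,"z":0.045,"hand":0.4},{"ax":0,"ay":0,"az":0,"x":0,"y":0,"z":0.04,"hand":0.4},{"ax":0,"ay":0,"az":0,"x":0,"y":0,"z":0.025,"hand":0.4}]'
python3 -m jog '[{"ax":0,"ay":0,"az":0,"x":0,"y":0,"z":0.015,"hand":0.4},{"ax":0,"ay":0,"az":0,"x":0,"y":0,"z":0.01,"hand":0.4},{"ax":0,"ay":0,"az":0,"x":0,"y":0,"z":0,"hand":0.4},{"ax":0,"ay":0,"az":0,"x":0,"y":0,"z":0,"hand":0.4}]'
python3 - <<'E'
from go import *
log();rows(Rtool([1,0,0],[0,0,-1]),[416,-331,100],1)
S=eyes.snapshot("scene");save(S,"s24",(280,80,120,120),6)
E
```

```text
time: 24.55
eef_pos: [415.4, -329.5, 142.5]
ee_rot: [[-0.002, 1.0, -0.001], [1.0, 0.002, 0.001], [0.001, -0.001, -1.0]]
wrist_force: [-0.1, -0.8, -1.0]
grip_width: 0.571
time: 24.95
eef_pos: [416.7, -331.4, 120.7]
ee_rot: [[-0.002, 1.0, 0.002], [1.0, 0.002, -0.002], [-0.002, 0.002, -1.0]]
wrist_force: [-0.7, -0.6, -1.3]
grip_width: 0.569
n 1 xyz [0.0004, -0.00078, 0.02074] a [0.00178, 0.00162, 0.0019]
```

View pics/s24.png

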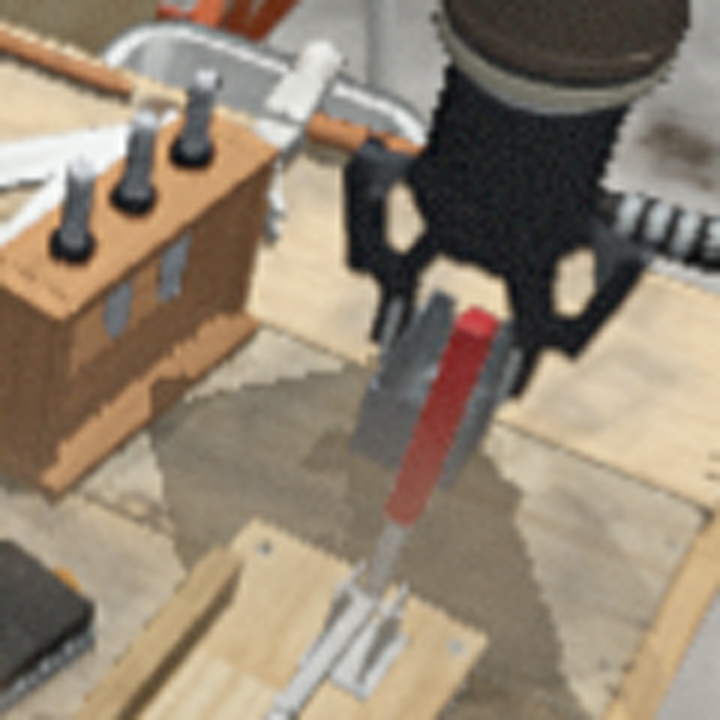

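Lower slowly to contact.

```bash
python3 -m jog '[{"ax":0.0018,"ay":0.0016,"az":0,"x":0,"y":0,"z":0.008,"hand":0.4},{"ax":0,"ay":0,"az":0,"x":0,"y":0,"z":0.008,"hand":0.4},{"ax":0,"ay":0,"az":0,"x":0,"y":0,"z":0.003,"hand":0.4},{"ax":0,"ay":0,"az":0,"x":0,"y":0,"z":0,"hand":0.4},{"ax":0,"ay":0,"az":0,"x":0,"y":0,"z":0,"hand":0.4}]'
python3 -m jog '[{"ax":0,"ay":0,"az":0,"x":0,"y":0,"z":0.0015,"hand":0.4},{"ax":0,"ay":0,"az":0,"x":0,"y":0,"z":0,"hand":0.4}]'
```

```text
time: 25.5
eef_pos: [416.4, -331.6, 101.1]
ee_rot: [[-0.001, 1.0, -0.001], [1.0, 0.001, 0.0], [0.0, -0.001, -1.0]]
wrist_force: [0.8, -0.3, -1.9]
grip_width: 0.571
time: 25.7
eef_pos: [416.5, -331.6, 99.7]
ee_rot: [[-0.001, 1.0, -0.0], [1.0, 0.001, 0.0], [0.0, -0.0, -1.0]]
wrist_force: [0.6, -0.1, -1.2]
grip_width: 0.573
```

```bash
python3 -m jog '[{"ax":0,"ay":0,"az":0,"x":0,"y":0,"z":0.0015,"hand":0.4},{"ax":0,"ay":0,"az":0,"x":0,"y":0,"z":0,"hand":0.4}]'
python3 -m jog '[{"ax":0,"ay":0,"az":0,"x":0,"y":0,"z":0.001,"hand":0.4},{"ax":0,"ay":0,"az":0,"x":0,"y":0,"z":0,"hand":0.4}]'
```

```text
time: 25.9
eef_pos: [416.6, -331.8, 98.8]
ee_rot: [[-0.001, 1.0, 0.0], [1.0, 0.001, -0.0], [-0.0, 0.0, -1.0]]
wrist_force: [-2.7, 1.4, 11.3]
grip_width: 0.567
time: 26.1
eef_pos: [416.6, -331.8, 98.7]
ee_rot: [[-0.001, 1.0, 0.0], [1.0, 0.001, -0.001], [-0.001, 0.0, -1.0]]
wrist_force: [-6.7, 4.6, 34.4]
grip_width: 0.569
```

Contact, so I'll back off slightly, open evenly and rise.

```bash
python3 -m jog '[{"ax":0,"ay":0,"az":0,"x":0,"y":0,"z":-0.0012,"hand":0.4},{"ax":0,"ay":0,"az":0,"x":0,"y":0,"z":0,"hand":0.65},{"ax":0,"ay":0,"az":0,"x":0,"y":0,"z":0,"hand":0.8},{"ax":0,"ay":0,"az":0,"x":0,"y":0,"z":0,"hand":0.9},{"ax":0,"ay":0,"az":0,"x":0,"y":0,"z":0,"hand":0.9}]'
python3 -m jog '[{"ax":0,"ay":0,"az":0,"x":0,"y":0,"z":-0.02,"hand":0.9},{"ax":0,"ay":0,"az":0,"x":0,"y":0,"z":-0.04,"hand":0.9},{"ax":0,"ay":0,"az":0,"x":0,"y":0,"z":-0.045,"hand":0.9},{"ax":0,"ay":0,"az":0,"x":0,"y":0,"z":-0.045,"hand":0.9},{"ax":0,"ay":0,"az":0,"x":0,"y":0,"z":-0.045,"hand":0.9}]'
python3 -m jog '[{"ax":0,"ay":0,"az":0,"x":0,"y":-0.03,"z":-0.02,"hand":0.9},{"ax":0,"ay":0,"az":0,"x":-0.04,"y":-0.02,"z":0,"hand":0.9},{"ax":0,"ay":0,"az":0,"x":-0.045,"y":0,"z":0,"hand":0.9},{"ax":0,"ay":0,"az":0,"x":-0.045,"y":0,"z":0,"hand":0.9},{"ax":0,"ay":0,"az":0,"x":-0.045,"y":0,"z":0,"hand":0.9}]'
python3 - <<'E'
from go import *
S=eyes.snapshot("scene");T=eyes.snapshot("top");save(S,"s25",(200,60,200,150),4);save(S,"s25o",(140,230,150,140),4);save(T,"t25",(220,160,200,140),4)
E
```

```text
time: 26.6
eef_pos: [416.5, -331.6, 98.2]
ee_rot: [[-0.001, 1.0, -0.001], [1.0, 0.001, 0.0], [0.0, -0.001, -1.0]]
wrist_force: [0.1, 0.5, 0.2]
grip_width: 0.901
time: 27.1
eef_pos: [416.2, -331.3, 295.1]
ee_rot: [[-0.001, 1.0, -0.001], [1.0, 0.001, 0.0], [0.0, -0.001, -1.0]]
wrist_force: [-0.2, 0.1, -0.8]
grip_width: 0.9
time: 27.6
eef_pos: [366.4, -508.4, 313.5]
ee_rot: [[-0.001, 1.0, -0.0], [1.0, 0.001, 0.0], [0.0, -0.0, -1.0]]
wrist_force: [0.9, -0.9, 0.1]
grip_width: 0.901
```

View pics/s25.png

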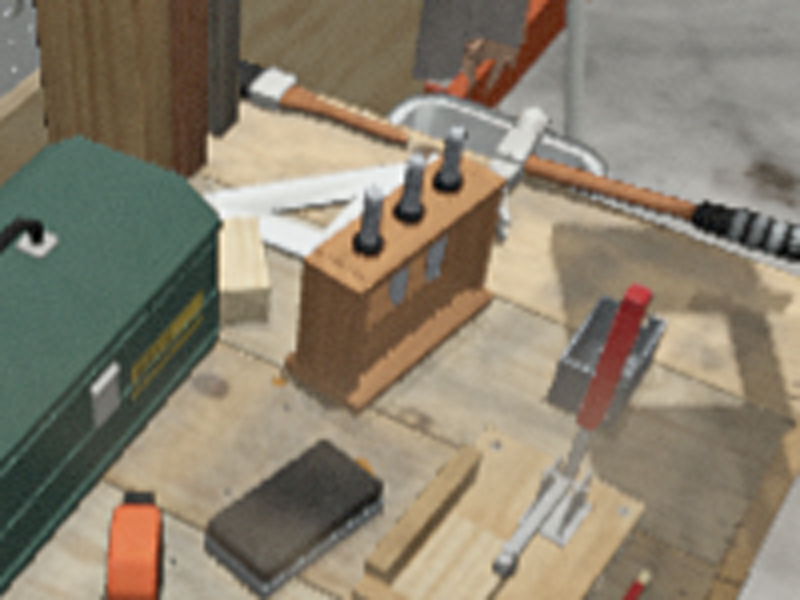

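View pics/t25.png

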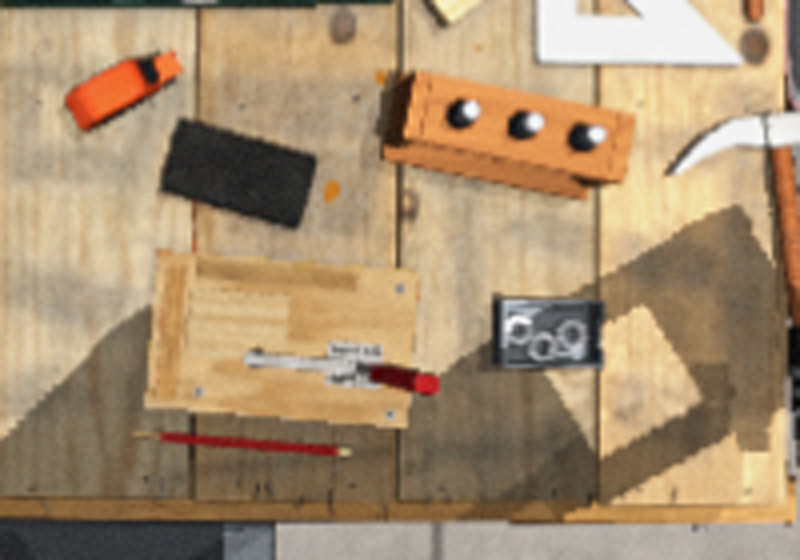

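View pics/s25o.png

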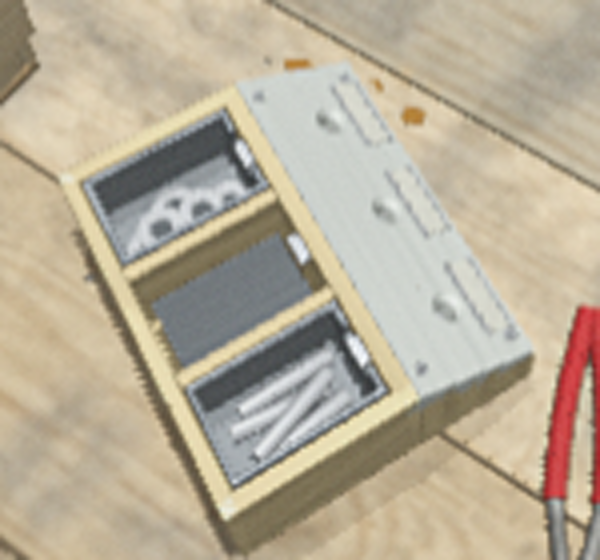

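The bin stands level on the bench with three nuts at about (548,335) in the top crop. All three punches hang in the rack and the other bins are flush. I'll let the arm settle and hand in.

```bash
python3 -m jog '[{"ax":0,"ay":0,"az":0,"x":0,"y":0,"z":0,"hand":0.9},{"ax":0,"ay":0,"az":0,"x":0,"y":0,"z":0,"hand":0.9},{"ax":0,"ay":0,"az":0,"x":0,"y":0,"z":0,"hand":0.9}]'
python3 -c "
from cell import robot; print(robot.sign_off())"
```

```text
time: 28.0
eef_pos: [367.0, -505.6, 313.5]
ee_rot: [[-0.002, 1.0, -0.001], [1.0, 0.002, 0.001], [0.001, -0.001, -1.0]]
wrist_force: [0.3, -1.0, 0.1]
grip_width: 0.899
the job is handed in; nothing more can be done
None
```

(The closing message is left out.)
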